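# Change the dishes in the membrane imager and start the scan

### The arm

A 6-joint arm with a two-finger parallel gripper is mounted at the origin on the work surface. World frame = base frame: x ahead of the robot, y to its left, z up, the work surface at z = 0. Lengths are in m, angles in degrees, forces in N, time in s.
With the tool pointing down it reaches from about 0.325 to 0.85 m from the base axis. Payload 4.4 kg.
Tool frame: the origin (TCP) lies midway between the tips of the shut fingers; the grasp point (between the pads) lies 19 mm behind it (bot.grasp_offset is the distance from the TCP to the grasp point, in m); x points along the fingers, y is the direction in which the jaws open and shut, and the axes are right-handed (so a half turn about x gives the same grasp; the last joint's range is limited). The gripper opens to 94 mm and grips with 3 to 60 N. Pads are 16 mm wide; open, the fingers measure 119 mm over their backs; the gripper's body (75 mm by 177 mm) begins 78 mm behind the grasp point.
Start: joints at [-85.17, 11.837, 88.321, -0, 79.842, -8.623], TCP at [0.134, -0.559, 0.205] pointing down, gripper open.
Joint ranges: [-156.59, 156.59], [-49.26, 127.26], [12.9, 141.05], [-63.56, 243.56], [4.71, 150.69], [-161.64, 161.64]. Speed limits (degrees/s): [159.86, 159.86, 180, 180, 180, 180].

### API

Orientations are given as a 3x3 rotation matrix whose columns are the frame's x, y, z axes.
In Python, from plant import bot, cams gives the robot as it stands.
- The arm moves only by the tool move_arm, never from a script. Its argument "moves" is a list of rows, each an object with "translation": the shift along the tool's x, y, z in m, a list of three; "delta_rot": the turn, a rotation vector about the tool's x, y, z in degrees, a list of three; "grip": the closure, from 0 (fully open) to 1 (shut). A call has 1 to 12 rows; each row shifts and turns the commanded pose from where the row before left it, along the tool's axes as they then stand; what a row does not reach is not made up. A row lasts 1/8 s, in which the tool goes at most 62.5 mm and 10.7 degrees, less where a joint would pass 70% of its speed; a pose out of reach is approached as far as the arm can. A call is refused whole if a number of a shift passes 0.0625 or a number of a turn 10.7, either way. A call with a gripper value outside its range is refused whole. The fingers move at their own pace and stop on an object; the grip force is fixed at half the most. Time passes only in rows, so rows that do not move let the fingers close. It gives the time, the measured TCP pose, the force and the opening at its end, in the units of the state.
- bot.get_obs(): the state, without advancing time (a new reading comes with each control period).
- cams.get_image(name): name is "side" or "top"; returns a dict with "frame" (420x560x3 uint8, red, green, blue), "intrinsics" (3x3 intrinsics, pixels), "cam_to_world" (4x4, takes a point from camera to world coordinates). Camera axes: x right, y down, z forward; pixel columns grow to the right and rows downward; lengths in m; the calibration is good to about 2 mm. A picture is of the moment at which its call begins. There is no depth.
- bot.job_done(): hands the job in, once; it reports no verdict.
The state is a dict: "time_s": time; "qpos": joint angles; "qvel": joint speeds; "effort": joint torques, N m; "eef_pos": TCP position; "eef_rot": TCP orientation; "wrist_force": force on the tool from outside, world axes, zero at the start; "wrist_torque": the same for the moment, N m; "opening": opening from 0.0 (shut) to 1.0 (fully open).
Only numpy, scipy, OpenCV 4.12 (cv2) and the standard library are available. Lean on these libraries where they do the work, as an engineer would, in place of code of your own. Each camera call takes 0.05 s, during which the arm holds its last target.

### The job

Draw the imager's sample carriage fully out, lay the imaged dishes you find in it flat in the white tray, and set all the fresh dishes from the bench flat in the carriage, one to a nest. Then slide the carriage all the way home under the imager's roof, and press the scan button on top fully down and let go. The dishes are thin polystyrene, so hold and press them lightly, with under 30 N a finger, and slide the carriage slowly, at less than 20 cm a second. Leave the jar and the metal block that stand among the dishes where they are.

Things in the scene. Friction and masses are not known exactly. Their poses are not given: they have to be found in the camera images.
- carriage (a joint): how far the imager's sample carriage is drawn out, m: 0 = fully home under the roof, 0.14 = fully out. A drawer on straight rails, held only by friction (2.5 N, and damping 12 N per m/s): it stays where it is left. The imager stands on the robot's left, its front facing roughly to the robot's right (-y)
- pull_bar (a point): centre of the pull bar on the carriage's front: dark steel, 100 mm long (its y), 12 mm thick (its x), 22 mm tall, centre 35 mm over the bench; pinch it from above, 40 mm are free behind it. x points into the imager (out is -x), z up. Home, it is 60 mm before the imager's front face, where the roof is 62 mm tall; the 140 mm tall optics head stands 55 mm farther back
- nest1 (a point): centre of the floor of nest 1 of 4, 16 mm over the bench; axes as for the pull bar; nests 64 mm apart along y, nest 1 at the -y end. A dish stands flat on the floor between four black pins, 6 mm tall, 8 mm thick, at x, y = +-24.4 mm from the centre: 3.5 mm play. The roof is 28 mm above the nest floor: a dish not down between its pins catches on it. Drawn out, nests lie 82 mm before the front face
- nest2 (a point): nest 2, as nest 1. For fingers placed along x of a dish there is room between the pins (41 mm wide) and 62 mm from the nest's centre to the drawer front at -x, whose top stands 27 mm over the nest floor; that floor ends 40 mm behind the centre. Along y a neighbouring dish is only 10 mm away
- nest3 (a point): nest 3, as nest 1
- nest4 (a point): nest 4, as nest 1, at the +y end
- done1_mid (a point): an already imaged dish, in nest 1 of the carriage at the start; size, weight and frame as for the fresh dishes. None when absent
- done2_mid (a point): an already imaged dish, in nest 2 of the carriage at the start; size, weight and frame as for the fresh dishes. None when absent
- done3_mid (a point): an already imaged dish, in nest 3 of the carriage at the start; size, weight and frame as for the fresh dishes. None when absent
- done4_mid (a point): an already imaged dish, in nest 4 of the carriage at the start; size, weight and frame as for the fresh dishes. None when absent
- fresh1_mid (a point): a fresh dish waiting on the bench: closed plain disc, 54 mm in diameter, 18 mm tall, about 35 g, the same either way up, white membrane under a clear lid; the point is its centre, 9 mm above its underside, z along its axis. Thin polystyrene: finger pressure, added over both fingers, must stay below 70 N (a light grip, 20 to 25 N a finger, is right). None when absent
- fresh2_mid (a point): a fresh dish waiting on the bench: closed plain disc, 54 mm in diameter, 18 mm tall, about 35 g, the same either way up, white membrane under a clear lid; the point is its centre, 9 mm above its underside, z along its axis. Thin polystyrene: finger pressure, added over both fingers, must stay below 70 N (a light grip, 20 to 25 N a finger, is right). None when absent
- fresh3_mid (a point): a fresh dish waiting on the bench: closed plain disc, 54 mm in diameter, 18 mm tall, about 35 g, the same either way up, white membrane under a clear lid; the point is its centre, 9 mm above its underside, z along its axis. Thin polystyrene: finger pressure, added over both fingers, must stay below 70 N (a light grip, 20 to 25 N a finger, is right). None when absent
- fresh4_mid (a point): a fresh dish waiting on the bench: closed plain disc, 54 mm in diameter, 18 mm tall, about 35 g, the same either way up, white membrane under a clear lid; the point is its centre, 9 mm above its underside, z along its axis. Thin polystyrene: finger pressure, added over both fingers, must stay below 70 N (a light grip, 20 to 25 N a finger, is right). None when absent
- tray: white low tray for the imaged dishes, fixed on the bench, on the robot's right: 130 mm (x) x 210 mm (y) outside, walls 4 mm thick and 12 mm tall over the bench, inner floor 4 mm over the bench; origin at the centre of its underside; room for three dishes side by side along its y
- scan (a joint): travel of the scan button, m: 0 = up, 0.006 = fully pressed (spring, 4 N at the bottom); springs back
- scan_top (a point): middle of the top face of the round grey scan button (26 mm in diameter), on top of the imager's optics head about 160 mm over the bench; pressed straight down
- reagent_jar: small amber glass jar with a black cap and paper label, 38 mm across, 54 mm tall, 0.12 kg, standing among the fresh dishes; leave alone (origin: centre of its underside)
- tube_block: plain aluminium block with eight dark tube holes in its top, 62 x 40 x 26 mm tall, standing among the fresh dishes; leave alone (origin: centre of its underside)
Not all that is in view belongs to the job. There is more than one size of the tray; the job needs the largest.

How it is judged:
By the outcome, as a careful person would: the job done as asked, in the order asked, and still so for the second after the job is handed in, with the robot touching nothing.
Of done1, done2, done3, done4 only 2 to 3 are there at a start; the rules pass over those that are not, and their reading is None.
Of fresh1, fresh2, fresh3, fresh4 only 3 to 4 are there at a start; the rules pass over those that are not, and their reading is None.
At some moment in a run one of fresh1, fresh2, fresh3, fresh4 may be knocked a few centimetres aside while the robot is not near it.
Once in a run the grip may slacken for a moment while it holds something.
It also fails if it takes over 210 s, if anything falls off the work surface, if the arm or the gripper's body presses on something with over 40 N, if the wrist force passes 120 N, or if a joint passes its speed limit or range.

## Working session

There is one attempt and no reset: what is moved stays moved. The work goes in short steps, Python scripts to look and compute and a tool call to move; the robot and the scene stay as the last step left them, time stands still between calls to the robot, and variables do not carry over. Pictures are saved under pics/ and viewed, and the job is handed in when it is done.

Besides the shell and the picture viewer there is one more tool, called by a JSON object that holds its "method" and its "body", one argument or row to a line. move_arm: Moves the arm, as the interface text tells. Its arguments: {"type":"object","properties":{"moves":{"type":"array","items":{"type":"object","properties":{"translation":{"type":"array","items":{"type":"number"}},"delta_rot":{"type":"array","items":{"type":"number"}},"grip":{"type":"number"}}}}},"required":["moves"]}

```bash
mkdir -p pics; ls; cat > h.py <<'E'
import numpy as np, cv2
from plant import bot, cams
def shot(name, fn):
    d=cams.get_image(name); im=np.array(d["frame"])[:,:,::-1].copy()
    cv2.imwrite("pics/"+fn,im); np.savez("pics/"+fn+".npz",K=d["intrinsics"],T=d["cam_to_world"],im=im)
    return im,np.array(d["intrinsics"]),np.array(d["cam_to_world"])
def load(fn):
    d=np.load("pics/"+fn+".npz"); return d["im"],d["K"],d["T"]
def ray(u,v,K,T,z):
    d=T[:3,:3]@np.linalg.solve(K,[u,v,1.]); o=T[:3,3]
    return o+d*(z-o[2])/d[2]
def proj(p,K,T):
    q=T[:3,:3].T@(np.array(p)-T[:3,3]); q=K@q; return q[:2]/q[2]
E
python3 - <<'E'
from h import *
for n in ("top","side"):
    im,K,T=shot(n,n+"0.png"); print(n,K.round(1).tolist(),T.round(3).tolist())
o=bot.get_obs(); print({k:np.round(v,3).tolist() for k,v in o.items()}, bot.grasp_offset)
E
```

```text
pics
top [[529.6, 0.0, 281.4], [0.0, 529.6, 207.7], [0.0, 0.0, 1.0]] [[-0.024, -0.998, 0.062, 0.359], [-1.0, 0.023, -0.004, -0.095], [0.003, -0.062, -0.998, 1.563], [0.0, 0.0, 0.0, 1.0]]
side [[502.9, 0.0, 282.2], [0.0, 502.9, 208.9], [0.0, 0.0, 1.0]] [[0.774, -0.432, 0.463, -0.232], [-0.633, -0.545, 0.55, -0.927], [0.015, -0.718, -0.695, 1.181], [0.0, 0.0, 0.0, 1.0]]
{'time_s': 0.1, 'qpos': [-85.171, 11.881, 88.394, 0.0, 79.842, -8.623], 'qvel': [-0.094, -0.089, -0.108, -0.036, -0.062, -0.027], 'effort': [0.0, -37.186, -28.229, 0.07, 0.031, -0.0], 'eef_pos': [0.134, -0.559, 0.204], 'eef_rot': [[-0.0, 0.233, -0.973], [0.002, -0.973, -0.233], [-1.0, -0.002, -0.0]], 'wrist_force': [0.035, 0.669, 0.663], 'wrist_torque': [0.028, -0.013, 0.055], 'opening': 0.999} 0.0188
```

View pics/top0.png

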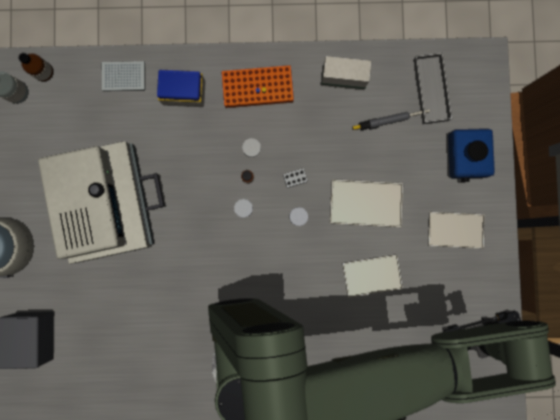

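View pics/side0.png

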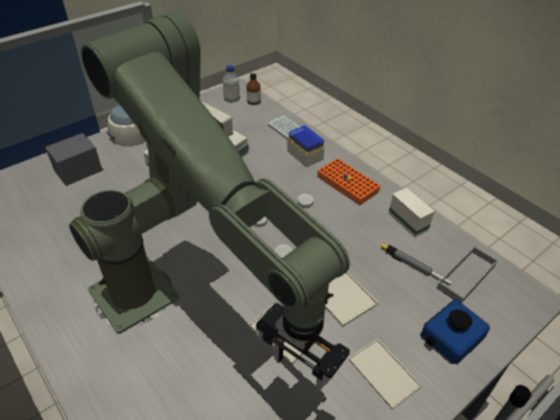

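```bash
python3 - <<'E'
from h import *
im,K,T=load("top0.png")
a=cv2.resize(im[130:275,25:175],None,fx=4,fy=4,interpolation=cv2.INTER_CUBIC)
cv2.imwrite("pics/c1.png",a)
a=cv2.resize(im[125:300,220:410],None,fx=4,fy=3.4,interpolation=cv2.INTER_CUBIC)
cv2.imwrite("pics/c2.png",a)
g=im[:,:,::-1].astype(int)
hsv=cv2.cvtColor(im,cv2.COLOR_BGR2HSV)
m=((hsv[:,:,2]>150)&(hsv[:,:,1]<60)).astype(np.uint8)
n,l,s,c=cv2.connectedComponentsWithStats(m)
for i in range(1,n):
    if s[i,4]>60 and 60<s[i,1]<330:
        print(s[i].tolist(),c[i].round(1),ray(*c[i],K,T,0.018).round(4))
E
```

```text
[244, 140, 15, 15, 177] [251.1 146.9] [ 0.6359 -0.0166  0.018 ]
[69, 143, 76, 119, 2004] [123.5 201.8] [0.4826 0.3592 0.018 ]
[45, 149, 70, 107, 3986] [ 77.8 197.3] [0.499  0.4927 0.018 ]
[331, 181, 70, 45, 2817] [365.7 203. ] [ 0.4625 -0.3488  0.018 ]
[236, 200, 15, 16, 187] [243.  207.8] [0.4569 0.0106 0.018 ]
[291, 209, 16, 16, 197] [298.5 216.1] [ 0.4288 -0.1511  0.018 ]
[429, 212, 53, 36, 1613] [455.3 229.8] [ 0.3782 -0.6075  0.018 ]
[344, 256, 57, 39, 1658] [372.  275.1] [ 0.2526 -0.36    0.018 ]
```

View pics/c1.png

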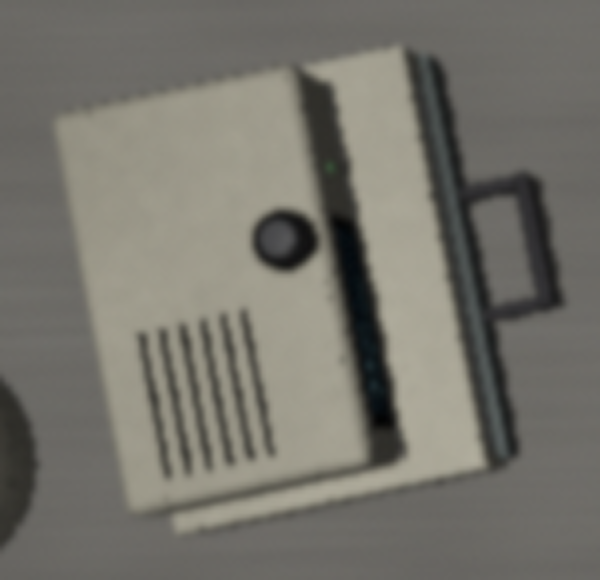

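View pics/c2.png

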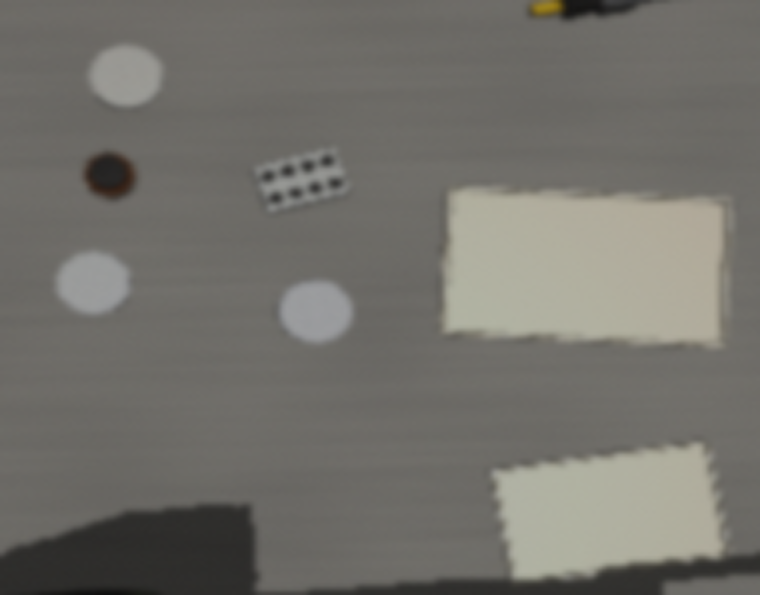

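```bash
python3 - <<'E'
from h import *
im,K,T=load("top0.png")
g=cv2.cvtColor(im,cv2.COLOR_BGR2GRAY)
# bar: dark region right of drawer front
R=g[165:220,138:172]
m=(R<62).astype(np.uint8)
for r in range(0,55): print(165+r,''.join('#' if x<50 else ('+' if x<70 else '.') for x in R[r]))
for nm,(u,v),z in [("roofTop",(25+405/4,130+45/4),.062),("roofBot",(25+490/4,130+468/4),.062),("headTop",(25+295/4,130+66/4),.14),("headBot",(25+368/4,130+466/4),.14),("btn",(25+283/4,130+238/4),.16)]:
    print(nm,ray(u,v,K,T,z).round(4))
E
```

```text
165 #+................................
166 #+................................
167 #+................................
168 ##................................
169 ##+...............................
170 ##+...............................
171 ##+...............................
172 ##+...............................
173 ##+..............++...............
174 +##...........++++#++.............
175 +##+......+++++######+............
176 +##++++++++++#########+...........
177 +###++++#+############+...........
178 .+########+++++++#####+...........
179 .+#####+++......++####+...........
180 .+###++..........+####+...........
181 .+##+............+####+...........
182 .+##+............++####+..........
183 .+##+............++####+..........
184 ..+#+............++####+..........
185 ..+##.............+#####..........
186 ..+##+............+#####+.........
187 ..+##+............+#####+.........
188 ...##+............++####+.........
189 +..+##+...........++####+.........
190 +..+##+............+####+.........
191 +..+##+............++###+.........
192 +..+##+............++####.........
193 +...
[... 495 characters left out ...]
...
206 ..++..+##+...+++++++#####++.......
207 ..++...###+++++##++++++++.........
208 ..++...+###++###++++..............
209 ..+++..+###++++++.................
210 ..+++..+##+.......................
211 ...++..+##+.......................
212 ...++...##+.......................
213 ...++...+##.......................
214 ...+++..+##+......................
215 ...+++..+##+......................
216 ....++..+##+......................
217 ....++..+##+......................
218 ....++...##+......................
219 ....+++..+##......................
roofTop [0.6526 0.3377 0.062 ]
roofBot [0.3495 0.2794 0.062 ]
headTop [0.6247 0.3897 0.14  ]
headBot [0.3532 0.3415 0.14  ]
btn [0.5058 0.3911 0.16  ]
```

```bash
python3 - <<'E'
from h import *
im,K,T=load("top0.png")
g=cv2.cvtColor(im,cv2.COLOR_BGR2GRAY).astype(float)
def edge(rows,u0,slope,w,sign):
    P=[]
    for v in rows:
        c=u0+slope*(v-rows[0]); us=np.arange(c-w,c+w,0.1)
        s=np.interp(us,np.arange(560),g[v]); d=sign*np.gradient(s); k=d.argmax(); P.append((us[k],v))
    return np.array(P)
def fit(P,z):
    W=np.array([ray(u,v,K,T,z)[:2] for u,v in P]); 
    vx,vy,x0,y0=cv2.fitLine(W.astype(np.float32),cv2.DIST_HUBER,0,.001,.001).ravel()
    return np.degrees(np.arctan2(vy,vx)), (x0,y0), W[0],W[-1]
P=edge(range(150,240),25+412/4,85/423,4,-1); print("roof",P[::15].round(1).tolist(),fit(P,.062))
P=edge(range(180,201),160.5,.18,3,1); print("bar outer",P[::4].round(1).tolist(),fit(P,.046))
P=edge(range(180,201),156,.18,3,-1); print("bar inner",P[::4].round(1).tolist(),fit(P,.046))
cv2.imwrite("pics/c3.png",cv2.resize(im[168:214,135:170],None,fx=12,fy=12,interpolation=cv2.INTER_CUBIC))
E
```

```text
roof [[126.2, 150.0], [129.1, 165.0], [132.1, 180.0], [135.1, 195.0], [138.2, 210.0], [141.2, 225.0]] (np.float32(10.895257), (np.float32(0.49934486), np.float32(0.31244788)), array([0.62733413, 0.33794551]), array([0.37225317, 0.28854416]))
bar outer [[160.2, 180.0], [161.1, 184.0], [161.1, 188.0], [162.2, 192.0], [163.2, 196.0], [164.2, 200.0]] (np.float32(10.377641), (np.float32(0.50689274), np.float32(0.23913968)), array([0.54083388, 0.24529573]), array([0.48284056, 0.23436703]))
bar inner [[153.0, 180.0], [154.1, 184.0], [155.1, 188.0], [156.2, 192.0], [156.2, 196.0], [157.2, 200.0]] (np.float32(10.894788), (np.float32(0.5232969), np.float32(0.26174045)), array([0.54131451, 0.26599728]), array([0.48330904, 0.25444751]))
```

View pics/c3.png

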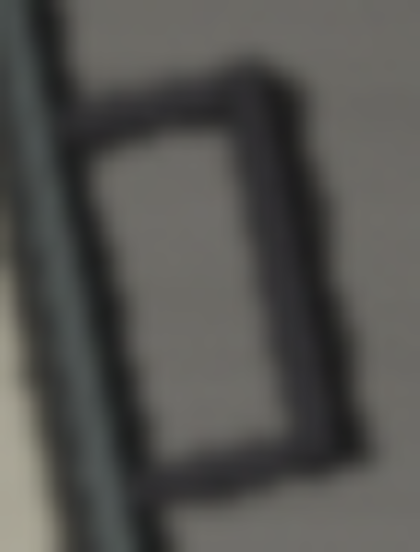

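```bash
python3 - <<'E'
from h import *
im,K,T=load("top0.png")
a=np.radians(10.9); X=np.array([-np.sin(a),np.cos(a)]);Y=np.array([-np.cos(a),-np.sin(a)])
b=ray(158.5,189.7,K,T,.046)[:2]; f=np.array([.49934,.31245])
print("bar",b,"dist front",(f-b)@X, "bar Y",b@Y)
for p in ([.6526,.3377],[.3495,.2794]): print("roof corner Y",np.array(p)@Y)
R=np.array(bot.get_obs()["eef_rot"]); print(R.round(4), np.degrees(np.arctan2(-R[1,1],R[0,1])))
E
```

```text
bar [0.51291692 0.25044336] dist front 0.06345529210651411 bar Y -0.551020935464898
roof corner Y -0.7046837870033854
roof corner Y -0.3960278368587826
[[-2.000e-04  2.326e-01 -9.726e-01]
 [ 2.000e-03 -9.726e-01 -2.326e-01]
 [-1.000e+00 -2.000e-03 -3.000e-04]] 76.54819660377068
```

{"method": "move_arm", "body": {
  "moves": [
    {"translation": [0,0,0],"delta_rot": [2.57,0,0],"grip": 0.3},
    {"translation": [0,-0.035,-0.048],"delta_rot": [0,0,0],"grip": 0.3},
    {"translation": [0,-0.037,-0.048],"delta_rot": [0,0,0],"grip": 0.3},
    {"translation": [0,-0.037,-0.048],"delta_rot": [0,0,0],"grip": 0.3},
    {"translation": [0,-0.037,-0.048],"delta_rot": [0,0,0],"grip": 0.3},
    {"translation": [0,-0.037,-0.048],"delta_rot": [0,0,0],"grip": 0.3},
    {"translation": [0,-0.037,-0.048],"delta_rot": [0,0,0],"grip": 0.3},
    {"translation": [0,-0.037,-0.048],"delta_rot": [0,0,0],"grip": 0.3},
    {"translation": [0,-0.037,-0.046],"delta_rot": [0,0,0],"grip": 0.3}
  ]
}}

```text
time_s: 1.23
eef_pos: [0.4542, -0.1966, 0.2052]
eef_rot: [[-0.0, 0.189, -0.982], [-0.0, -0.982, -0.189], [-1.0, -0.0, 0.0]]
wrist_force: [0.8, -0.6, 0.8]
opening: 0.702
```

```bash
cat >> h.py <<'E'
A=np.radians(10.9); X=np.array([-np.sin(A),np.cos(A)]);Y=np.array([-np.cos(A),-np.sin(A)])
def im2w(x,y): return X*x+Y*y     # imager coords (world origin)
def go(x,y,z):
    "tool delta from current measured to world target TCP"
    o=bot.get_obs(); p=np.array(o["eef_pos"]);R=np.array(o["eef_rot"])
    d=R.T@(np.array([x,y,z])-p); print("pos",p.round(4),"open",round(float(o["opening"]),3),"q",np.round(o["qpos"],1),"F",np.round(o["wrist_force"],1),"delta tool",d.round(4),"yawerr",round(float(np.degrees(np.arctan2(R[1,1]*-1,R[0,1])-np.arctan2(X[1],-X[0]))),2)); return d
E
python3 - <<'E'
from h import *
print(np.array([.5129,.2504])@X,np.array([.5129,.2504])@Y)
go(.5129,.2504,.1)
for n in ("top","side"): shot(n,n+"1.png")
E
```

```text
0.14889540894967424 -0.5509961226666747
pos [ 0.4542 -0.1966  0.2052] open 0.702 q [-33.4   2.   99.3  -0.   78.7  45.7] F [ 0.8 -0.6  0.8] delta tool [ 0.1052 -0.4278 -0.1421] yawerr 0.01
```

View pics/top1.png

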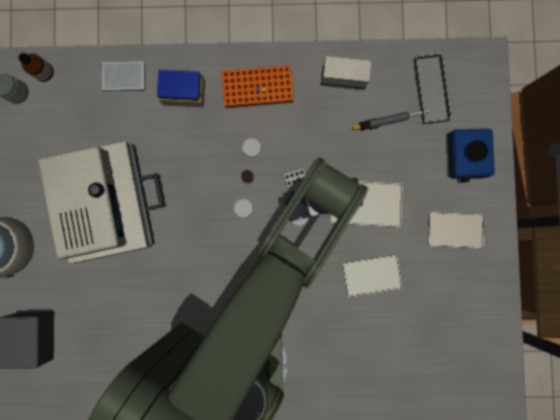

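View pics/side1.png

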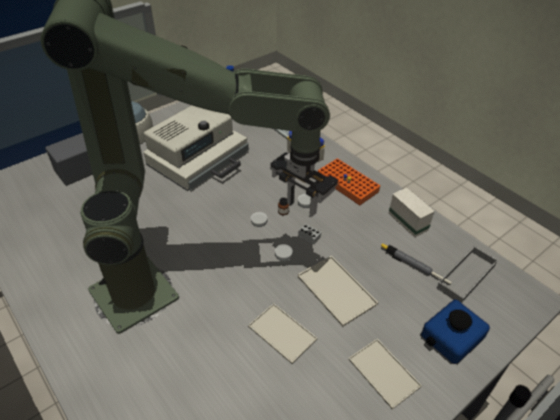

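{"method": "move_arm", "body": {
  "moves": [
    {"translation": [0,-0.0535,-0.0178],"grip": 0.55},
    {"translation": [0,-0.0535,-0.0178],"grip": 0.55},
    {"translation": [0,-0.0535,-0.0178],"grip": 0.55},
    {"translation": [0,-0.0535,-0.0178],"grip": 0.55},
    {"translation": [0,-0.0535,-0.0178],"grip": 0.55},
    {"translation": [0,-0.0535,-0.0178],"grip": 0.55},
    {"translation": [0,-0.0535,-0.0178],"grip": 0.55},
    {"translation": [0,-0.0535,-0.0178],"grip": 0.55},
    {"translation": [0.05,0,0],"grip": 0.55},
    {"translation": [0.05,0,0],"grip": 0.55},
    {"translation": [0,0,0],"grip": 0.55}
  ]
}}

```text
invalid input at $.moves[0]: expected keys translation, delta_rot, grip
```

```bash
python3 - <<'E'
from h import *
go(.5129,.2504,.02)
im,K,T=shot("side","side2.png")
cv2.imwrite("pics/c4.png",cv2.resize(im[80:220,130:330],None,fx=4,fy=4,interpolation=cv2.INTER_CUBIC))
E
```

```text
pos [ 0.4557 -0.1938  0.2051] open 0.699 q [-33.1   2.1  99.3   0.1  78.7  45.5] F [-0.2  0.1  0.1] delta tool [ 0.1861 -0.424  -0.143 ] yawerr -0.42
```

View pics/c4.png

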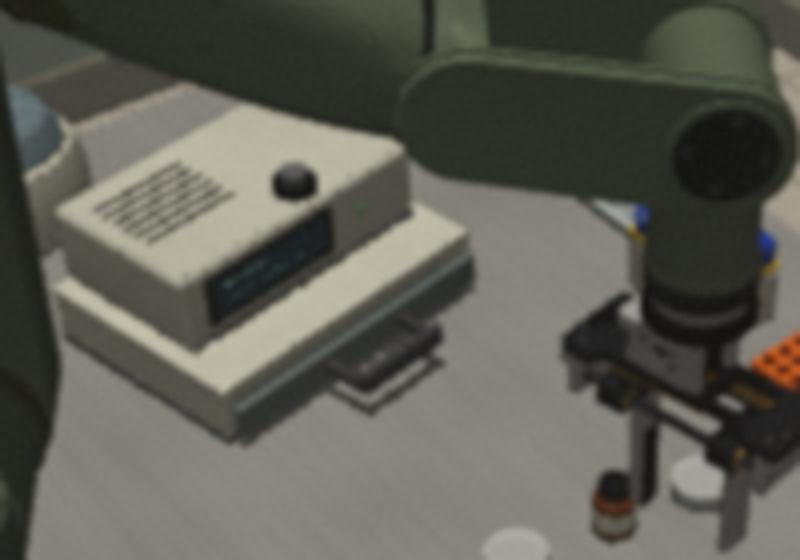

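{"method": "move_arm", "body": {
  "moves": [
    {"translation": [0,-0.053,-0.0179],"delta_rot": [0,0,0],"grip": 0.55},
    {"translation": [0,-0.053,-0.0179],"delta_rot": [0,0,0],"grip": 0.55},
    {"translation": [0,-0.053,-0.0179],"delta_rot": [0,0,0],"grip": 0.55},
    {"translation": [0,-0.053,-0.0179],"delta_rot": [0,0,0],"grip": 0.55},
    {"translation": [0,-0.053,-0.0179],"delta_rot": [0,0,0],"grip": 0.55},
    {"translation": [0,-0.053,-0.0179],"delta_rot": [0,0,0],"grip": 0.55},
    {"translation": [0,-0.053,-0.0179],"delta_rot": [0,0,0],"grip": 0.55},
    {"translation": [0,-0.053,-0.0179],"delta_rot": [0,0,0],"grip": 0.55},
    {"translation": [0.05,0,0],"delta_rot": [0,0,0],"grip": 0.55},
    {"translation": [0.05,0,0],"delta_rot": [0,0,0],"grip": 0.55},
    {"translation": [0,0,0],"delta_rot": [0,0,0],"grip": 0.55}
  ]
}}

```text
time_s: 2.75
eef_pos: [0.5099, 0.2422, 0.1005]
eef_rot: [[-0.011, 0.187, -0.982], [-0.004, -0.982, -0.187], [-1.0, 0.002, 0.012]]
wrist_force: [-0.0, -0.4, 0.3]
opening: 0.451
```

```bash
python3 - <<'E'
from h import *
go(.5129,.2504,.02)
im,K,T=shot("side","side2.png")
cv2.imwrite("pics/c4.png",cv2.resize(im[80:220,130:330],None,fx=4,fy=4,interpolation=cv2.INTER_CUBIC))
E
```

```text
pos [0.5099 0.2422 0.1005] open 0.451 q [16.6 17.2 94.9 -0.  68.6 95.9] F [-0.  -0.4  0.3] delta tool [ 0.0804 -0.0077 -0.0055] yawerr 0.11
```

View pics/c4.png

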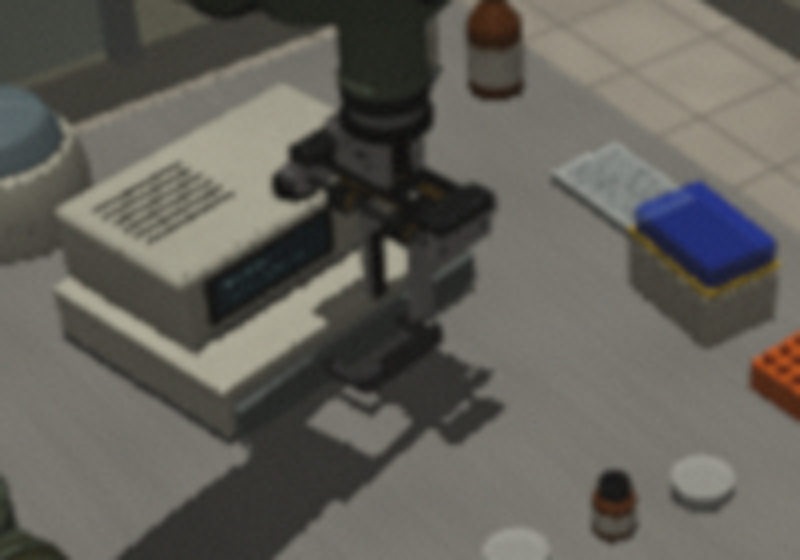

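{"method": "move_arm", "body": {
  "moves": [
    {"translation": [0,-0.008,-0.0055],"delta_rot": [0,0,0],"grip": 0.55},
    {"translation": [0,0,0],"delta_rot": [0,0,0],"grip": 0.55},
    {"translation": [0.03,0,0],"delta_rot": [0,0,0],"grip": 0.55},
    {"translation": [0.03,0,0],"delta_rot": [0,0,0],"grip": 0.55},
    {"translation": [0,0,0],"delta_rot": [0,0,0],"grip": 0.55}
  ]
}}

```text
time_s: 3.42
eef_pos: [0.5165, 0.2535, 0.0445]
eef_rot: [[-0.003, 0.189, -0.982], [-0.001, -0.982, -0.189], [-1.0, 0.0, 0.003]]
wrist_force: [0.1, -0.1, 0.2]
opening: 0.453
```

```bash
python3 - <<'E'
from h import *
go(.5129,.2504,.02)
E
```

```text
pos [0.5165 0.2535 0.0445] open 0.453 q [17.5 22.3 95.6 -0.  62.2 96.6] F [ 0.1 -0.1  0.2] delta tool [0.0245 0.0023 0.004 ] yawerr 0.01
```

Descend and close.

{"method": "move_arm", "body": {
  "moves": [
    {"translation": [0.024,0.002,0.004],"delta_rot": [0,0,0],"grip": 0.55},
    {"translation": [0,0,0],"delta_rot": [0,0,0],"grip": 0.55},
    {"translation": [0,0,0],"delta_rot": [0,0,0],"grip": 0.9},
    {"translation": [0,0,0],"delta_rot": [0,0,0],"grip": 0.9},
    {"translation": [0,0,0],"delta_rot": [0,0,0],"grip": 0.9},
    {"translation": [0,0,0],"delta_rot": [0,0,0],"grip": 0.9}
  ]
}}

```text
time_s: 4.18
eef_pos: [0.5149, 0.2513, 0.0222]
eef_rot: [[0.001, 0.189, -0.982], [0.0, -0.982, -0.189], [-1.0, 0.0, -0.001]]
wrist_force: [-0.2, -0.9, 3.1]
opening: 0.128
```

```bash
python3 - <<'E'
from h import *
go(.5129,.2504,.02)
E
```

```text
pos [0.5149 0.2513 0.0222] open 0.128 q [17.4 23.8 96.8 -0.  59.4 96.5] F [-0.2 -0.9  3.1] delta tool [0.0022 0.0005 0.0021] yawerr 0.01
```

{"method": "move_arm", "body": {
  "moves": [
    {"translation": [0,0.006,0],"delta_rot": [0,0,0],"grip": 0.9},
    {"translation": [0,0.012,0],"delta_rot": [0,0,0],"grip": 0.9},
    {"translation": [0,0.0125,0],"delta_rot": [0,0,0],"grip": 0.9},
    {"translation": [0,0.0125,0],"delta_rot": [0,0,0],"grip": 0.9},
    {"translation": [0,0.0125,0],"delta_rot": [0,0,0],"grip": 0.9},
    {"translation": [0,0.0125,0],"delta_rot": [0,0,0],"grip": 0.9},
    {"translation": [0,0.0125,0],"delta_rot": [0,0,0],"grip": 0.9},
    {"translation": [0,0.0125,0],"delta_rot": [0,0,0],"grip": 0.9},
    {"translation": [0,0.0125,0],"delta_rot": [0,0,0],"grip": 0.9},
    {"translation": [0,0.0125,0],"delta_rot": [0,0,0],"grip": 0.9},
    {"translation": [0,0.0125,0],"delta_rot": [0,0,0],"grip": 0.9},
    {"translation": [0,0.01,0],"delta_rot": [0,0,0],"grip": 0.9}
  ]
}}

```text
time_s: 5.68
eef_pos: [0.5413, 0.1136, 0.0221]
eef_rot: [[0.001, 0.187, -0.982], [0.004, -0.982, -0.187], [-1.0, -0.003, -0.001]]
wrist_force: [-2.4, 25.2, 9.4]
opening: 0.125
```

{"method": "move_arm", "body": {
  "moves": [
    {"translation": [0,0.003,0],"delta_rot": [0,0,0],"grip": 0.9},
    {"translation": [0,0.002,0],"delta_rot": [0,0,0],"grip": 0.9},
    {"translation": [0,0,0],"delta_rot": [0,0,0],"grip": 0.9}
  ]
}}

```text
time_s: 6.05
eef_pos: [0.5413, 0.1138, 0.0221]
eef_rot: [[-0.0, 0.187, -0.982], [0.011, -0.982, -0.187], [-1.0, -0.011, -0.002]]
wrist_force: [-2.8, 20.1, 6.1]
opening: 0.125
```

```bash
python3 - <<'E'
from h import *
p=np.array(bot.get_obs()["eef_pos"])[:2]; print((p-np.array([.5149,.2513]))@X)
go(*p,.2)
E
```

```text
-0.14005011306281132
pos [0.5413 0.1138 0.0221] open 0.125 q [ 2.5 21.8 99.7  0.7 58.5 81.4] F [-2.8 20.1  6.1] delta tool [-0.1779 -0.0019 -0.0003] yawerr 0.15
```

{"method": "move_arm", "body": {
  "moves": [
    {"translation": [0,-0.001,0],"delta_rot": [0,0,0],"grip": 0.55},
    {"translation": [0,0,0],"delta_rot": [0,0,0],"grip": 0.55},
    {"translation": [0,0,0],"delta_rot": [0,0,0],"grip": 0.55},
    {"translation": [0,0,0],"delta_rot": [0,0,0],"grip": 0.55},
    {"translation": [-0.04,0,0],"delta_rot": [0,0,0],"grip": 0.55},
    {"translation": [-0.05,0,0],"delta_rot": [0,0,0],"grip": 0.55},
    {"translation": [-0.05,0,0],"delta_rot": [0,0,0],"grip": 0.3},
    {"translation": [-0.03,0.05,0],"delta_rot": [0,0,0],"grip": 0.3},
    {"translation": [0,0.06,0],"delta_rot": [0,0,0],"grip": 0.3},
    {"translation": [0,0.06,0],"delta_rot": [0,0,0],"grip": 0.3},
    {"translation": [0,0.04,0],"delta_rot": [0,0,0],"grip": 0.3},
    {"translation": [0,0,0],"delta_rot": [0,0,0],"grip": 0.3}
  ]
}}

```text
time_s: 7.55
eef_pos: [0.5812, -0.1003, 0.1911]
eef_rot: [[-0.0, 0.184, -0.983], [-0.001, -0.983, -0.184], [-1.0, 0.001, 0.001]]
wrist_force: [-0.6, -0.6, -1.0]
opening: 0.699
```

```bash
python3 - <<'E'
from h import *
im,K,T=shot("side","side3.png")
cv2.imwrite("pics/c5.png",cv2.resize(im[80:220,130:330],None,fx=4,fy=4,interpolation=cv2.INTER_CUBIC))
im,K,T=shot("top","top3.png")
cv2.imwrite("pics/c6.png",cv2.resize(im[130:275,65:215],None,fx=4,fy=4,interpolation=cv2.INTER_CUBIC))
f=np.array([.49934,.31245]); Yc=-.5507
for i in range(4):
    n=im2w(f@X-.082,Yc+64*(i-1.5)/1000)
    print(i+1,n.round(4),proj([*n,.034],K,T).round(1))
E
```

```text
1 [0.6104 0.2503] [159.2 156.7]
2 [0.5475 0.2382] [163.5 178.1]
3 [0.4847 0.2261] [167.9 199.6]
4 [0.4218 0.214 ] [172.4 221.2]
```

View pics/c5.png

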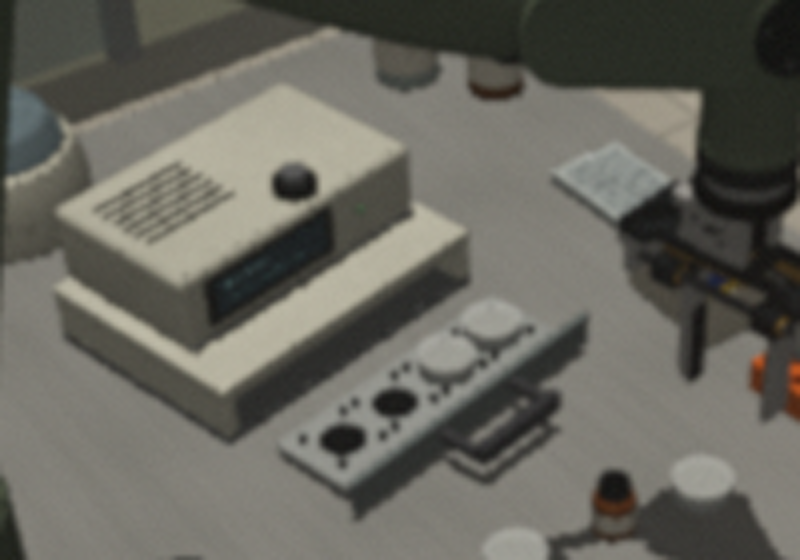

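View pics/c6.png

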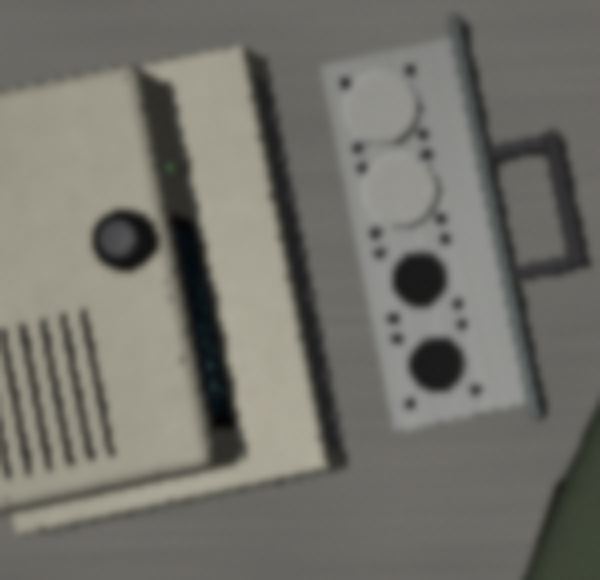

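```bash
python3 - <<'E'
from h import *
im,K,T=load("top3.png")
g=cv2.cvtColor(im,cv2.COLOR_BGR2GRAY)
m=(g<45).astype(np.uint8); n,l,s,c=cv2.connectedComponentsWithStats(m)
for i in range(1,n):
    if 80<s[i,4]<300 and 150<c[i][0]<190 and 180<c[i][1]<240:
        w=ray(*c[i],K,T,.016); print("hole",s[i].tolist(),c[i].round(1),w.round(4),"I",(w[:2]@X).round(4),(w[:2]@Y).round(4))
m=(g>150).astype(np.uint8); m[:,:150]=0
n,l,s,c=cv2.connectedComponentsWithStats(m)
for i in range(1,n):
    if s[i,4]>40 and c[i][0]<200 and s[i,1]>130 : w=ray(*c[i],K,T,.034); print(s[i].tolist(),c[i].round(1),w.round(4),"I",(w[:2]@X).round(4),(w[:2]@Y).round(4))
for u,v in((160,156.75),(165,176.75)):
    w=ray(u,v,K,T,.034);print(w.round(4),(w[:2]@X).round(4),(w[:2]@Y).round(4))
f=np.array([.49934,.31245]);print("pred nest X",f@X-.082,[-.5507+.064*(i-1.5) for i in range(4)])
ims,K2,T2=load("side3.png"); g=cv2.cvtColor(ims,cv2.COLOR_BGR2GRAY)
m=(g<40).astype(np.uint8); n,l,s,c=cv2.connectedComponentsWithStats(m)
for i in range(1,n):
    if 40<s[i,4]<300 and 200<c[i][0]<250 and 170<c[i][1]<200: w=ray(*c[i],K2,T2,.016); print("side hole",c[i],w.round(4),"I",(w[:2]@X).round(4),(w[:2]@Y).round(4))
E
```

```text
hole [164, 194, 12, 12, 105] [169.4 199.3] [0.487  0.2256 0.016 ] I 0.1295 -0.5209
hole [168, 216, 12, 11, 103] [173.8 220.8] [0.4238 0.2135 0.016 ] I 0.1295 -0.4565
[0.6103 0.2479 0.034 ] 0.1281 -0.6461
[0.5514 0.234  0.034 ] 0.1255 -0.5857
pred nest X 0.13039008127943147 [-0.6466999999999999, -0.5827, -0.5186999999999999, -0.4547]
side hole [215.09756098 189.46341463] [0.4228 0.2122 0.016 ] I 0.1284 -0.4553
```

```bash
python3 - <<'E'
from h import *
im,K,T=load("top3.png")
g=cv2.cvtColor(im,cv2.COLOR_BGR2GRAY)
im,K,T=load("top0.png")
hsv=cv2.cvtColor(im,cv2.COLOR_BGR2HSV)
m=((hsv[:,:,2]>150)&(hsv[:,:,1]<60)).astype(np.uint8)
n,l,s,c=cv2.connectedComponentsWithStats(m)
i=l[203,366]; cs,_=cv2.findContours((l==i).astype(np.uint8),cv2.RETR_EXTERNAL,cv2.CHAIN_APPROX_NONE)
r=cv2.minAreaRect(cs[0]); print(r)
for p in cv2.boxPoints(r): print(p,ray(*p,K,T,.012).round(4))
print(ray(*r[0],K,T,.012).round(4), "tray in I", (ray(*r[0],K,T,.012)[:2]@X).round(4),(ray(*r[0],K,T,.012)[:2]@Y).round(4))
w=im2w(.128,-.648); print(w); go(*w,.10)
E
```

```text
((365.64361572265625, 203.27072143554688), (68.69439697265625, 41.88938903808594), 3.012787342071533)
[330.24307 222.38121] [ 0.4085 -0.2438  0.012 ]
[332.44473 180.54973] [ 0.5315 -0.2539  0.012 ]
[401.04416 184.16023] [ 0.5161 -0.4556  0.012 ]
[398.8425  225.99171] [ 0.3932 -0.4445  0.012 ]
[ 0.4622 -0.3494  0.012 ] tray in I -0.4305 -0.3878
[0.61210503 0.24822456]
pos [ 0.5808 -0.0971  0.191 ] open 0.701 q [-17.9  14.2  87.2   0.   78.7  61.3] F [-0.3  0.1 -1. ] delta tool [ 0.0912 -0.3333 -0.0956] yawerr 0.09
```

{"method": "move_arm", "body": {
  "moves": [
    {"translation": [0,-0.0555,-0.016],"delta_rot": [0,0,0],"grip": 0.25},
    {"translation": [0,-0.0555,-0.016],"delta_rot": [0,0,0],"grip": 0.25},
    {"translation": [0,-0.0555,-0.016],"delta_rot": [0,0,0],"grip": 0.25},
    {"translation": [0,-0.0555,-0.016],"delta_rot": [0,0,0],"grip": 0.25},
    {"translation": [0,-0.0555,-0.016],"delta_rot": [0,0,0],"grip": 0.25},
    {"translation": [0,-0.0555,-0.016],"delta_rot": [0,0,0],"grip": 0.25},
    {"translation": [0.05,0,0],"delta_rot": [0,0,0],"grip": 0.25},
    {"translation": [0.04,0,0],"delta_rot": [0,0,0],"grip": 0.25},
    {"translation": [0,0,0],"delta_rot": [0,0,0],"grip": 0.25},
    {"translation": [0,0,0],"delta_rot": [0,0,0],"grip": 0.25}
  ]
}}

```text
time_s: 8.9
eef_pos: [0.6131, 0.2492, 0.1031]
eef_rot: [[0.002, 0.19, -0.982], [0.001, -0.982, -0.19], [-1.0, -0.0, -0.002]]
wrist_force: [0.7, -0.3, 0.0]
opening: 0.75
```

```bash
python3 - <<'E'
from h import *
w=im2w(.128,-.648); go(*w,.020)
im,K,T=shot("side","side4.png")
cv2.imwrite("pics/c7.png",cv2.resize(im[80:220,150:320],None,fx=4,fy=4,interpolation=cv2.INTER_CUBIC))
E
```

```text
pos [0.6131 0.2492 0.1031] open 0.75 q [14.6 27.3 80.5  0.  72.1 93.7] F [ 0.7 -0.3  0. ] delta tool [0.0831 0.0008 0.0014] yawerr -0.04
```

View pics/c7.png

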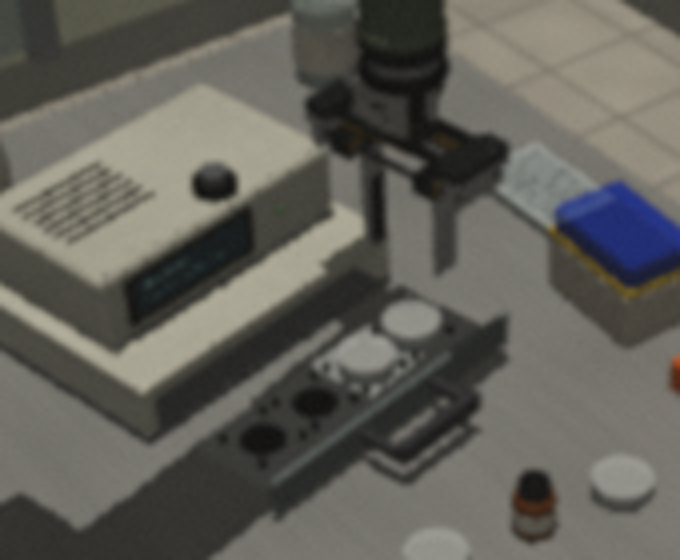

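{"method": "move_arm", "body": {
  "moves": [
    {"translation": [0.045,0.001,0.0015],"delta_rot": [0,0,0],"grip": 0.25},
    {"translation": [0.025,0,0],"delta_rot": [0,0,0],"grip": 0.25},
    {"translation": [0.012,0,0],"delta_rot": [0,0,0],"grip": 0.25},
    {"translation": [0,0,0],"delta_rot": [0,0,0],"grip": 0.25},
    {"translation": [0,0,0],"delta_rot": [0,0,0],"grip": 0.47},
    {"translation": [0,0,0],"delta_rot": [0,0,0],"grip": 0.47},
    {"translation": [0,0,0],"delta_rot": [0,0,0],"grip": 0.47},
    {"translation": [0,0,0],"delta_rot": [0,0,0],"grip": 0.47}
  ]
}}

```text
time_s: 9.95
eef_pos: [0.6127, 0.2473, 0.0212]
eef_rot: [[0.003, 0.189, -0.982], [0.001, -0.982, -0.189], [-1.0, -0.0, -0.003]]
wrist_force: [-0.4, -0.5, 5.6]
opening: 0.568
```

{"method": "move_arm", "body": {
  "moves": [
    {"translation": [-0.02,0,0],"delta_rot": [0,0,0],"grip": 0.47},
    {"translation": [-0.04,0,0],"delta_rot": [0,0,0],"grip": 0.47},
    {"translation": [-0.04,0,0],"delta_rot": [0,0,0],"grip": 0.47},
    {"translation": [0,0,0],"delta_rot": [0,0,0],"grip": 0.47}
  ]
}}

```text
time_s: 10.45
eef_pos: [0.6147, 0.2479, 0.1252]
eef_rot: [[0.01, 0.189, -0.982], [0.002, -0.982, -0.189], [-1.0, -0.001, -0.01]]
wrist_force: [0.5, -0.9, -0.0]
opening: 0.566
```

```bash
python3 - <<'E'
from h import *
go(.4656,-.3045,.10)
im,K,T=shot("side","side5.png")
cv2.imwrite("pics/c8.png",cv2.resize(im[80:220,150:320],None,fx=4,fy=4,interpolation=cv2.INTER_CUBIC))
E
```

```text
pos [0.6147 0.2479 0.1252] open 0.566 q [14.5 25.8 79.8  0.  73.8 93.6] F [ 0.5 -0.9 -0. ] delta tool [0.0224 0.5143 0.2511] yawerr 0.01
```

View pics/c8.png

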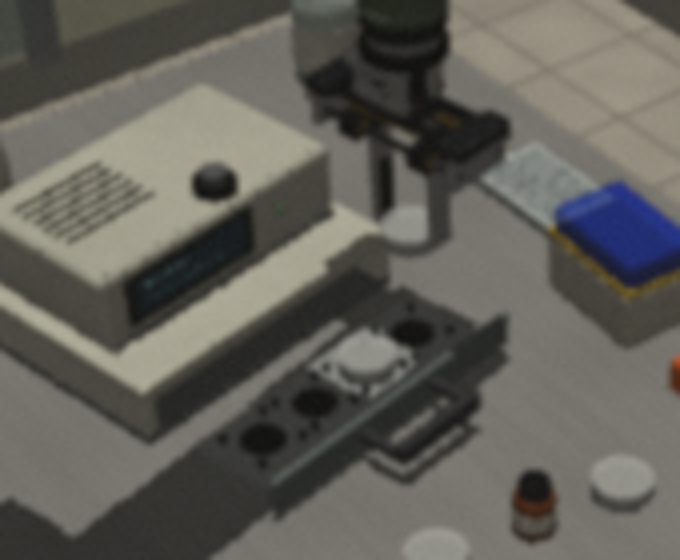

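{"method": "move_arm", "body": {
  "moves": [
    {"translation": [0,0.025,0.012],"delta_rot": [0,0,0],"grip": 0.47},
    {"translation": [0,0.044,0.0215],"delta_rot": [0,0,0],"grip": 0.47},
    {"translation": [0,0.045,0.022],"delta_rot": [0,0,0],"grip": 0.47},
    {"translation": [0,0.045,0.022],"delta_rot": [0,0,0],"grip": 0.47},
    {"translation": [0,0.045,0.022],"delta_rot": [0,0,0],"grip": 0.47},
    {"translation": [0,0.045,0.022],"delta_rot": [0,0,0],"grip": 0.47},
    {"translation": [0,0.045,0.022],"delta_rot": [0,0,0],"grip": 0.47},
    {"translation": [0,0.045,0.022],"delta_rot": [0,0,0],"grip": 0.47},
    {"translation": [0,0.045,0.022],"delta_rot": [0,0,0],"grip": 0.47},
    {"translation": [0,0.045,0.022],"delta_rot": [0,0,0],"grip": 0.47},
    {"translation": [0,0.045,0.022],"delta_rot": [0,0,0],"grip": 0.47},
    {"translation": [0,0.04,0.0195],"delta_rot": [0,0,0],"grip": 0.47}
  ]
}}

```text
time_s: 12.0
eef_pos: [0.4599, -0.3058, 0.1175]
eef_rot: [[-0.003, 0.188, -0.982], [0.003, -0.982, -0.188], [-1.0, -0.003, 0.002]]
wrist_force: [1.2, 0.7, 0.0]
opening: 0.57
```

{"method": "move_arm", "body": {
  "moves": [
    {"translation": [0.03,0,0],"delta_rot": [0,0,0],"grip": 0.47},
    {"translation": [0.03,0,0],"delta_rot": [0,0,0],"grip": 0.47},
    {"translation": [0,0,0],"delta_rot": [0,0,0],"grip": 0.47}
  ]
}}

```text
time_s: 12.38
eef_pos: [0.4584, -0.3024, 0.0552]
eef_rot: [[-0.007, 0.188, -0.982], [0.007, -0.982, -0.188], [-1.0, -0.008, 0.006]]
wrist_force: [-0.7, 0.3, -0.1]
opening: 0.571
```

```bash
python3 - <<'E'
from h import *
go(.4656,-.3045,.0095)
im,K,T=shot("side","side6.png")
cv2.imwrite("pics/c9.png",cv2.resize(im[180:360,230:420],None,fx=4,fy=3.3,interpolation=cv2.INTER_CUBIC))
E
```

```text
pos [ 0.4584 -0.3024  0.0552] open 0.571 q [-42.4  18.9  98.8   0.   62.8  36.7] F [-0.7  0.3 -0.1] delta tool [ 0.0456  0.0038 -0.0069] yawerr 0.04
```

View pics/c9.png

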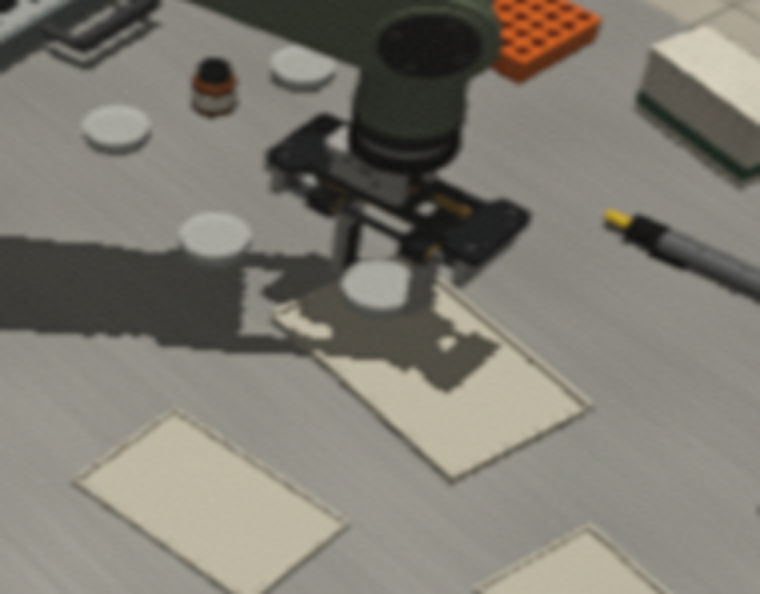

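{"method": "move_arm", "body": {
  "moves": [
    {"translation": [0.025,0.004,-0.007],"delta_rot": [0,0,0],"grip": 0.47},
    {"translation": [0.015,0,0],"delta_rot": [0,0,0],"grip": 0.47},
    {"translation": [0,0,0],"delta_rot": [0,0,0],"grip": 0.47},
    {"translation": [0.004,0,0],"delta_rot": [0,0,0],"grip": 0.47},
    {"translation": [0,0,0],"delta_rot": [0,0,0],"grip": 0.47}
  ]
}}

```text
time_s: 13.05
eef_pos: [0.4697, -0.3079, 0.0159]
eef_rot: [[0.0, 0.189, -0.982], [-0.0, -0.982, -0.189], [-1.0, 0.001, -0.0]]
wrist_force: [-1.0, 0.2, -0.0]
opening: 0.566
```

```bash
python3 - <<'E'
from h import *
go(.4656,-.3045,.009)
E
```

```text
pos [ 0.4697 -0.3079  0.0159] open 0.566 q [-42.1  23.2  98.5  -0.   58.2  37. ] F [-1.   0.2 -0. ] delta tool [ 0.0069 -0.0042  0.0034] yawerr 0.01
```

{"method": "move_arm", "body": {
  "moves": [
    {"translation": [0.005,0,0],"delta_rot": [0,0,0],"grip": 0.47},
    {"translation": [0.0015,0,0],"delta_rot": [0,0,0],"grip": 0.47},
    {"translation": [0,0,0],"delta_rot": [0,0,0],"grip": 0.47},
    {"translation": [0,0,0],"delta_rot": [0,0,0],"grip": 0.25},
    {"translation": [0,0,0],"delta_rot": [0,0,0],"grip": 0.25},
    {"translation": [0,0,0],"delta_rot": [0,0,0],"grip": 0.25},
    {"translation": [-0.02,0,0],"delta_rot": [0,0,0],"grip": 0.25},
    {"translation": [-0.05,0,0],"delta_rot": [0,0,0],"grip": 0.25},
    {"translation": [-0.04,0,0],"delta_rot": [0,0,0],"grip": 0.25},
    {"translation": [0,0,0],"delta_rot": [0,0,0],"grip": 0.25}
  ]
}}

```text
time_s: 14.3
eef_pos: [0.4722, -0.3101, 0.1233]
eef_rot: [[0.007, 0.189, -0.982], [-0.006, -0.982, -0.189], [-1.0, 0.007, -0.006]]
wrist_force: [0.2, -0.1, -1.0]
opening: 0.753
```

```bash
python3 - <<'E'
from h import *
w=im2w(.128,-.585); print(w); go(*w,.10)
im,K,T=shot("side","side7.png")
cv2.imwrite("pics/c10.png",cv2.resize(im[180:360,230:420],None,fx=4,fy=3.3,interpolation=cv2.INTER_CUBIC))
E
```

```text
[0.55024163 0.23631155]
pos [ 0.4722 -0.3101  0.1233] open 0.753 q [-42.1  14.9  94.9   0.   69.7  37. ] F [ 0.2 -0.1 -1. ] delta tool [ 0.0205 -0.522  -0.1797] yawerr 0.02
```

View pics/c10.png

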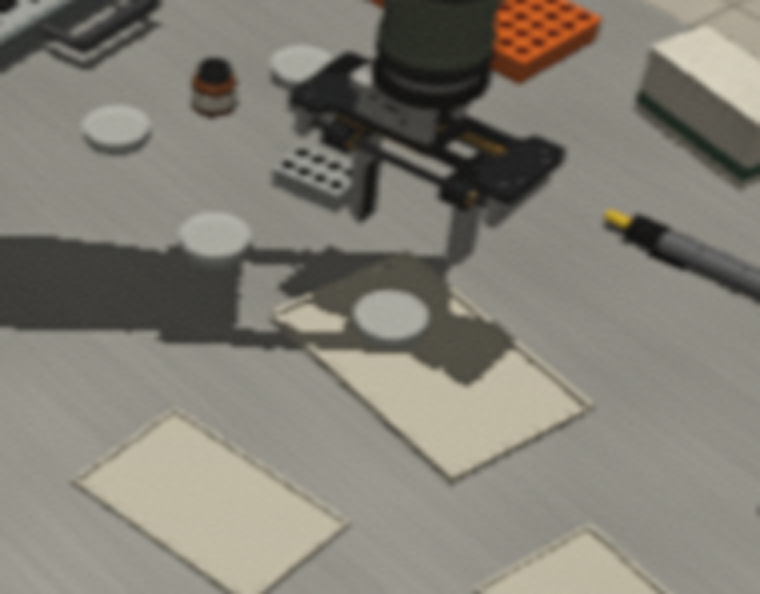

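{"method": "move_arm", "body": {
  "moves": [
    {"translation": [0,-0.058,-0.02],"delta_rot": [0,0,0],"grip": 0.25},
    {"translation": [0,-0.058,-0.02],"delta_rot": [0,0,0],"grip": 0.25},
    {"translation": [0,-0.058,-0.02],"delta_rot": [0,0,0],"grip": 0.25},
    {"translation": [0,-0.058,-0.02],"delta_rot": [0,0,0],"grip": 0.25},
    {"translation": [0,-0.058,-0.02],"delta_rot": [0,0,0],"grip": 0.25},
    {"translation": [0,-0.058,-0.02],"delta_rot": [0,0,0],"grip": 0.25},
    {"translation": [0,-0.058,-0.02],"delta_rot": [0,0,0],"grip": 0.25},
    {"translation": [0,-0.058,-0.02],"delta_rot": [0,0,0],"grip": 0.25},
    {"translation": [0,-0.058,-0.02],"delta_rot": [0,0,0],"grip": 0.25},
    {"translation": [0.03,0,0],"delta_rot": [0,0,0],"grip": 0.25},
    {"translation": [0,0,0],"delta_rot": [0,0,0],"grip": 0.25},
    {"translation": [0,0,0],"delta_rot": [0,0,0],"grip": 0.25}
  ]
}}

```text
time_s: 15.85
eef_pos: [0.547, 0.2379, 0.088]
eef_rot: [[-0.002, 0.188, -0.982], [-0.001, -0.982, -0.188], [-1.0, 0.0, 0.002]]
wrist_force: [-0.6, 0.7, 0.5]
opening: 0.754
```

```bash
python3 - <<'E'
from h import *
w=im2w(.128,-.585); go(*w,.020)
E
```

```text
pos [0.547  0.2379 0.088 ] open 0.754 q [15.2 21.2 91.1 -0.  67.8 94.4] F [-0.6  0.7  0.5] delta tool [ 0.068   0.0022 -0.0031] yawerr 0.07
```

{"method": "move_arm", "body": {
  "moves": [
    {"translation": [0.035,0.0015,-0.0025],"delta_rot": [0,0,0],"grip": 0.25},
    {"translation": [0.02,0,0],"delta_rot": [0,0,0],"grip": 0.25},
    {"translation": [0.012,0,0],"delta_rot": [0,0,0],"grip": 0.25},
    {"translation": [0,0,0],"delta_rot": [0,0,0],"grip": 0.25},
    {"translation": [0,0,0],"delta_rot": [0,0,0],"grip": 0.25}
  ]
}}

```text
time_s: 16.48
eef_pos: [0.5514, 0.238, 0.0229]
eef_rot: [[0.002, 0.189, -0.982], [0.0, -0.982, -0.189], [-1.0, -0.0, -0.002]]
wrist_force: [0.3, 0.1, 0.7]
opening: 0.752
```

```bash
python3 - <<'E'
from h import *
w=im2w(.128,-.585); go(*w,.020)
E
```

```text
pos [0.5514 0.238  0.0229] open 0.752 q [15.1 26.5 92.6  0.  60.8 94.2] F [0.3 0.1 0.7] delta tool [0.0029 0.0014 0.0014] yawerr 0.02
```

{"method": "move_arm", "body": {
  "moves": [
    {"translation": [0.002,0.001,0.0015],"delta_rot": [0,0,0],"grip": 0.25},
    {"translation": [0,0,0],"delta_rot": [0,0,0],"grip": 0.47},
    {"translation": [0,0,0],"delta_rot": [0,0,0],"grip": 0.47},
    {"translation": [0,0,0],"delta_rot": [0,0,0],"grip": 0.47},
    {"translation": [0,0,0],"delta_rot": [0,0,0],"grip": 0.47},
    {"translation": [-0.02,0,0],"delta_rot": [0,0,0],"grip": 0.47},
    {"translation": [-0.04,0,0],"delta_rot": [0,0,0],"grip": 0.47},
    {"translation": [-0.04,0,0],"delta_rot": [0,0,0],"grip": 0.47},
    {"translation": [0,0,0],"delta_rot": [0,0,0],"grip": 0.47}
  ]
}}

```text
time_s: 17.6
eef_pos: [0.553, 0.2377, 0.1256]
eef_rot: [[0.01, 0.189, -0.982], [0.003, -0.982, -0.189], [-1.0, -0.001, -0.011]]
wrist_force: [0.2, -0.2, -0.5]
opening: 0.568
```

```bash
python3 - <<'E'
from h import *
go(.4588,-.394,.10)
im,K,T=shot("side","side8.png")
cv2.imwrite("pics/c11.png",cv2.resize(im[80:260,150:350],None,fx=3.5,fy=3.3,interpolation=cv2.INTER_CUBIC))
E
```

```text
pos [0.553  0.2377 0.1256] open 0.568 q [15.  18.9 89.4  0.  71.1 94.1] F [ 0.2 -0.2 -0.5] delta tool [0.0228 0.6026 0.2121] yawerr 0.01
```

View pics/c11.png

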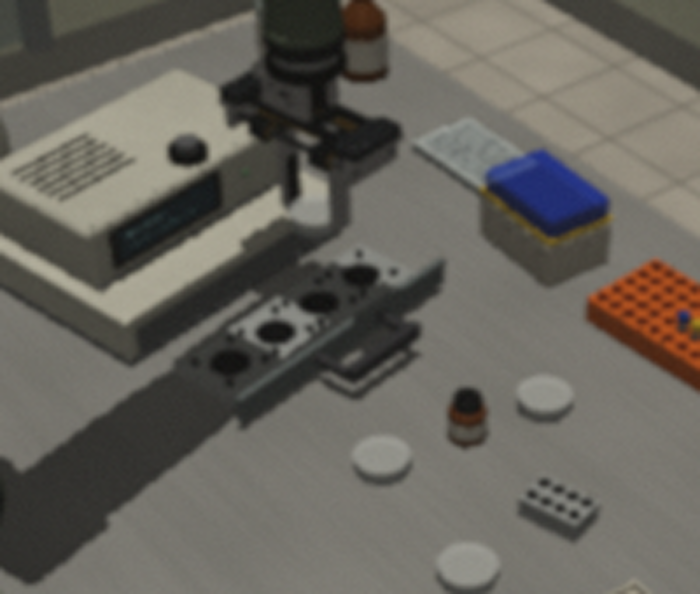

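{"method": "move_arm", "body": {
  "moves": [
    {"translation": [0,0.03,0.01],"delta_rot": [0,0,0],"grip": 0.47},
    {"translation": [0,0.053,0.0187],"delta_rot": [0,0,0],"grip": 0.47},
    {"translation": [0,0.053,0.0187],"delta_rot": [0,0,0],"grip": 0.47},
    {"translation": [0,0.053,0.0187],"delta_rot": [0,0,0],"grip": 0.47},
    {"translation": [0,0.053,0.0187],"delta_rot": [0,0,0],"grip": 0.47},
    {"translation": [0,0.053,0.0187],"delta_rot": [0,0,0],"grip": 0.47},
    {"translation": [0,0.053,0.0187],"delta_rot": [0,0,0],"grip": 0.47},
    {"translation": [0,0.053,0.0187],"delta_rot": [0,0,0],"grip": 0.47},
    {"translation": [0,0.053,0.0187],"delta_rot": [0,0,0],"grip": 0.47},
    {"translation": [0,0.053,0.0187],"delta_rot": [0,0,0],"grip": 0.47},
    {"translation": [0,0.053,0.0187],"delta_rot": [0,0,0],"grip": 0.47},
    {"translation": [0,0.043,0.015],"delta_rot": [0,0,0],"grip": 0.47}
  ]
}}

```text
time_s: 19.15
eef_pos: [0.4533, -0.3968, 0.1181]
eef_rot: [[-0.002, 0.188, -0.982], [0.002, -0.982, -0.188], [-1.0, -0.003, 0.001]]
wrist_force: [1.0, 1.1, -1.0]
opening: 0.568
```

{"method": "move_arm", "body": {
  "moves": [
    {"translation": [0.03,0,0],"delta_rot": [0,0,0],"grip": 0.47},
    {"translation": [0.04,0,0],"delta_rot": [0,0,0],"grip": 0.47},
    {"translation": [0,0,0],"delta_rot": [0,0,0],"grip": 0.47},
    {"translation": [0,0,0],"delta_rot": [0,0,0],"grip": 0.47}
  ]
}}

```text
time_s: 19.65
eef_pos: [0.4549, -0.3955, 0.0501]
eef_rot: [[-0.0, 0.189, -0.982], [0.0, -0.982, -0.189], [-1.0, -0.0, 0.0]]
wrist_force: [0.6, 0.1, 0.1]
opening: 0.566
```

```bash
python3 - <<'E'
from h import *
go(.4588,-.394,.009)
im,K,T=shot("side","side9.png")
cv2.imwrite("pics/c12.png",cv2.resize(im[180:360,230:420],None,fx=4,fy=3.3,interpolation=cv2.INTER_CUBIC))
E
```

```text
pos [ 0.4549 -0.3955  0.0501] open 0.566 q [-49.2  24.6  91.5   0.   63.9  29.9] F [0.6 0.1 0.1] delta tool [ 0.0411 -0.0007 -0.0041] yawerr 0.0
```

View pics/c12.png

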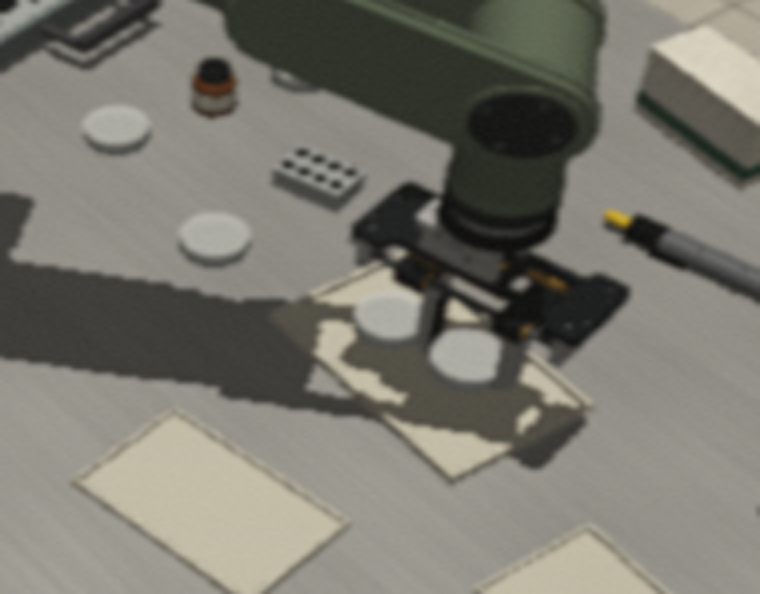

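{"method": "move_arm", "body": {
  "moves": [
    {"translation": [0.025,0,-0.002],"delta_rot": [0,0,0],"grip": 0.47},
    {"translation": [0.012,0,0],"delta_rot": [0,0,0],"grip": 0.47},
    {"translation": [0.003,0,0],"delta_rot": [0,0,0],"grip": 0.47},
    {"translation": [0,0,0],"delta_rot": [0,0,0],"grip": 0.47},
    {"translation": [0,0,0],"delta_rot": [0,0,0],"grip": 0.47}
  ]
}}

```text
time_s: 20.32
eef_pos: [0.4573, -0.3959, 0.0109]
eef_rot: [[0.001, 0.189, -0.982], [-0.001, -0.982, -0.189], [-1.0, 0.001, -0.001]]
wrist_force: [-0.5, 0.2, 0.5]
opening: 0.574
```

```bash
python3 - <<'E'
from h import *
go(.4588,-.394,.009)
E
```

```text
pos [ 0.4573 -0.3959  0.0109] open 0.574 q [-49.1  27.9  92.2   0.   59.8  30. ] F [-0.5  0.2  0.5] delta tool [ 0.0019 -0.0016 -0.0018] yawerr 0.02
```

{"method": "move_arm", "body": {
  "moves": [
    {"translation": [0.0015,0,0],"delta_rot": [0,0,0],"grip": 0.47},
    {"translation": [0,0,0],"delta_rot": [0,0,0],"grip": 0.47},
    {"translation": [0,0,0],"delta_rot": [0,0,0],"grip": 0.25},
    {"translation": [0,0,0],"delta_rot": [0,0,0],"grip": 0.25},
    {"translation": [0,0,0],"delta_rot": [0,0,0],"grip": 0.25},
    {"translation": [-0.02,0,0],"delta_rot": [0,0,0],"grip": 0.25},
    {"translation": [-0.05,0,0],"delta_rot": [0,0,0],"grip": 0.25},
    {"translation": [-0.04,0,0],"delta_rot": [0,0,0],"grip": 0.25},
    {"translation": [0,0,0],"delta_rot": [0,0,0],"grip": 0.25}
  ]
}}

```text
time_s: 21.45
eef_pos: [0.4596, -0.3984, 0.1247]
eef_rot: [[0.008, 0.189, -0.982], [-0.009, -0.982, -0.189], [-1.0, 0.01, -0.006]]
wrist_force: [1.7, -0.7, -0.8]
opening: 0.753
```

```bash
cat >> h.py <<'E'
def dishes(fn,z=.018,cam="top"):
    im,K,T=shot(cam,fn)
    hsv=cv2.cvtColor(im,cv2.COLOR_BGR2HSV)
    m=((hsv[:,:,2]>135)&(hsv[:,:,1]<45)).astype(np.uint8)
    n,l,s,c=cv2.connectedComponentsWithStats(m)
    for i in range(1,n):
        if 80<s[i,4]<400 and 190<c[i][0]<420 and 100<c[i][1]<320:
            print(s[i].tolist(),c[i].round(1),ray(*c[i],K,T,z).round(4))
    return im
E
python3 - <<'E'
from h import *
im=dishes("top10.png"); print("-side"); im2=dishes("side10.png",cam="side")
go(.4288,-.1511,.1)
cv2.imwrite("pics/c13.png",cv2.resize(im2[100:360,220:420],None,fx=3,fy=2.3,interpolation=cv2.INTER_CUBIC))
E
```

```text
[242, 138, 19, 18, 253] [251.1 146.7] [ 0.6366 -0.0166  0.018 ]
[234, 199, 18, 18, 259] [242.6 207.6] [0.4576 0.0117 0.018 ]
[290, 208, 18, 18, 260] [298.5 216.2] [ 0.4287 -0.1512  0.018 ]
[381, 208, 21, 20, 248] [391.8 218.6] [ 0.4151 -0.4234  0.018 ]
-side
[337, 288, 19, 16, 229] [345.8 295.9] [ 0.4596 -0.3937  0.018 ]
[326, 305, 33, 20, 296] [342.3 313.9] [ 0.4096 -0.431   0.018 ]
pos [ 0.457  -0.3955  0.1195] open 0.75 q [-49.1  19.9  88.8  -0.   71.2  30. ] F [-0.3 -0.  -0.9] delta tool [ 0.0191 -0.2454 -0.0185] yawerr 0.02
```

View pics/c13.png

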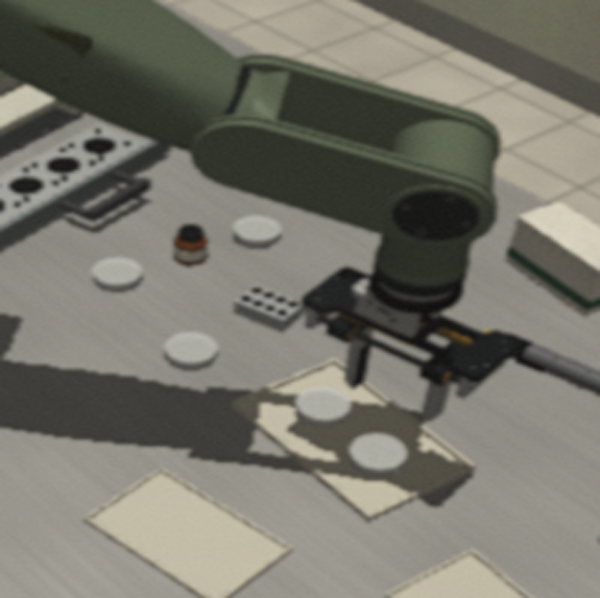

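{"method": "move_arm", "body": {
  "moves": [
    {"translation": [0,-0.049,-0.0037],"delta_rot": [0,0,0],"grip": 0.25},
    {"translation": [0,-0.049,-0.0037],"delta_rot": [0,0,0],"grip": 0.25},
    {"translation": [0,-0.049,-0.0037],"delta_rot": [0,0,0],"grip": 0.25},
    {"translation": [0,-0.049,-0.0037],"delta_rot": [0,0,0],"grip": 0.25},
    {"translation": [0,-0.049,-0.0037],"delta_rot": [0,0,0],"grip": 0.25},
    {"translation": [0.04,0,0],"delta_rot": [0,0,0],"grip": 0.25},
    {"translation": [0,0,0],"delta_rot": [0,0,0],"grip": 0.25},
    {"translation": [0,0,0],"delta_rot": [0,0,0],"grip": 0.25}
  ]
}}

```text
time_s: 22.55
eef_pos: [0.4285, -0.1514, 0.0783]
eef_rot: [[-0.001, 0.188, -0.982], [0.001, -0.982, -0.188], [-1.0, -0.001, 0.001]]
wrist_force: [0.1, 0.0, 0.1]
opening: 0.748
```

```bash
python3 - <<'E'
from h import *
go(.4288,-.1511,.005)
im2,_,_=shot("side","side11.png")
cv2.imwrite("pics/c14.png",cv2.resize(im2[150:330,200:380],None,fx=3.3,fy=3.3,interpolation=cv2.INTER_CUBIC))
E
```

```text
pos [ 0.4285 -0.1514  0.0783] open 0.748 q [-30.4   6.  111.6  -0.   62.4  48.8] F [0.1 0.  0.1] delta tool [ 0.0733 -0.0001 -0.0005] yawerr 0.05
```

View pics/c14.png

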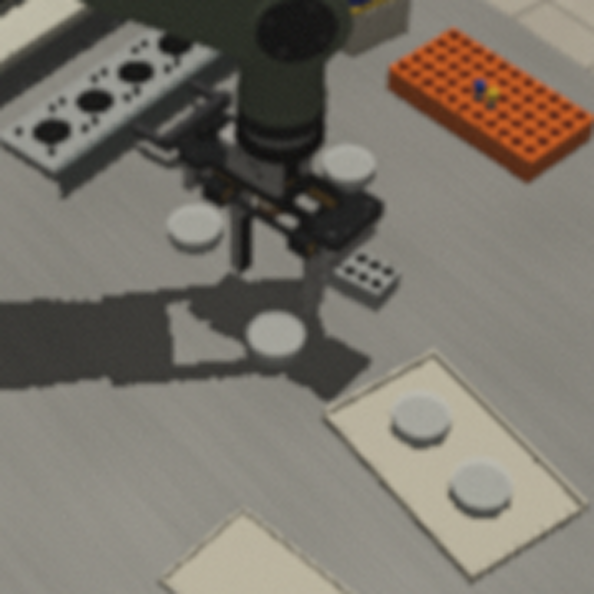

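{"method": "move_arm", "body": {
  "moves": [
    {"translation": [0.035,0,0],"delta_rot": [0,0,0],"grip": 0.25},
    {"translation": [0.025,0,0],"delta_rot": [0,0,0],"grip": 0.25},
    {"translation": [0.012,0,0],"delta_rot": [0,0,0],"grip": 0.25},
    {"translation": [0,0,0],"delta_rot": [0,0,0],"grip": 0.25},
    {"translation": [0,0,0],"delta_rot": [0,0,0],"grip": 0.47},
    {"translation": [0,0,0],"delta_rot": [0,0,0],"grip": 0.47},
    {"translation": [0,0,0],"delta_rot": [0,0,0],"grip": 0.47},
    {"translation": [0,0,0],"delta_rot": [0,0,0],"grip": 0.47}
  ]
}}

```text
time_s: 23.6
eef_pos: [0.4297, -0.1518, 0.0075]
eef_rot: [[0.002, 0.189, -0.982], [-0.001, -0.982, -0.189], [-1.0, 0.002, -0.002]]
wrist_force: [-0.6, 0.1, 6.6]
opening: 0.565
```

{"method": "move_arm", "body": {
  "moves": [
    {"translation": [-0.02,0,0],"delta_rot": [0,0,0],"grip": 0.47},
    {"translation": [-0.04,0,0],"delta_rot": [0,0,0],"grip": 0.47},
    {"translation": [-0.05,0,0],"delta_rot": [0,0,0],"grip": 0.47},
    {"translation": [0,0,0],"delta_rot": [0,0,0],"grip": 0.47}
  ]
}}

```text
time_s: 24.1
eef_pos: [0.432, -0.1529, 0.1205]
eef_rot: [[0.008, 0.189, -0.982], [-0.005, -0.982, -0.189], [-1.0, 0.006, -0.007]]
wrist_force: [0.5, -0.0, -1.2]
opening: 0.569
```

```bash
python3 - <<'E'
from h import *
w=im2w(.128,-.648); go(*w,.1)
E
```

```text
pos [ 0.432  -0.1529  0.1205] open 0.569 q [-30.3   2.4 109.7   0.   67.4  48.8] F [ 0.5 -0.  -1.2] delta tool [ 0.0201 -0.36   -0.2526] yawerr 0.01
```

{"method": "move_arm", "body": {
  "moves": [
    {"translation": [0,-0.025,-0.0131],"delta_rot": [0,0,0],"grip": 0.47},
    {"translation": [0,-0.043,-0.0225],"delta_rot": [0,0,0],"grip": 0.47},
    {"translation": [0,-0.043,-0.0225],"delta_rot": [0,0,0],"grip": 0.47},
    {"translation": [0,-0.043,-0.0225],"delta_rot": [0,0,0],"grip": 0.47},
    {"translation": [0,-0.043,-0.0225],"delta_rot": [0,0,0],"grip": 0.47},
    {"translation": [0,-0.043,-0.0225],"delta_rot": [0,0,0],"grip": 0.47},
    {"translation": [0,-0.043,-0.0225],"delta_rot": [0,0,0],"grip": 0.47},
    {"translation": [0,-0.043,-0.0225],"delta_rot": [0,0,0],"grip": 0.47},
    {"translation": [0,-0.034,-0.0179],"delta_rot": [0,0,0],"grip": 0.47},
    {"translation": [0.02,0,0],"delta_rot": [0,0,0],"grip": 0.47},
    {"translation": [0.02,0,0],"delta_rot": [0,0,0],"grip": 0.47},
    {"translation": [0,0,0],"delta_rot": [0,0,0],"grip": 0.47}
  ]
}}

```text
time_s: 25.6
eef_pos: [0.5425, 0.2372, 0.0725]
eef_rot: [[-0.008, 0.189, -0.982], [-0.002, -0.982, -0.189], [-1.0, 0.001, 0.008]]
wrist_force: [0.4, -0.3, -1.2]
opening: 0.565
```

{"method": "move_arm", "body": {
  "moves": [
    {"translation": [0,0,0],"delta_rot": [0,0,0],"grip": 0.47},
    {"translation": [0,0,0],"delta_rot": [0,0,0],"grip": 0.47}
  ]
}}

```text
time_s: 25.85
eef_pos: [0.5465, 0.238, 0.0773]
eef_rot: [[0.001, 0.189, -0.982], [0.0, -0.982, -0.189], [-1.0, -0.0, -0.002]]
wrist_force: [0.0, 0.5, -0.4]
opening: 0.568
```

```bash
python3 - <<'E'
from h import *
w=im2w(.128,-.584); go(*w,.0245)
im2,_,_=shot("side","side12.png")
cv2.imwrite("pics/c15.png",cv2.resize(im2[80:260,150:350],None,fx=3.5,fy=3.3,interpolation=cv2.INTER_CUBIC))
E
```

```text
pos [0.5465 0.238  0.0773] open 0.568 q [15.2 21.8 91.8  0.  66.3 94.3] F [ 0.   0.5 -0.4] delta tool [ 0.0528  0.0023 -0.0022] yawerr 0.03
```

View pics/c15.png

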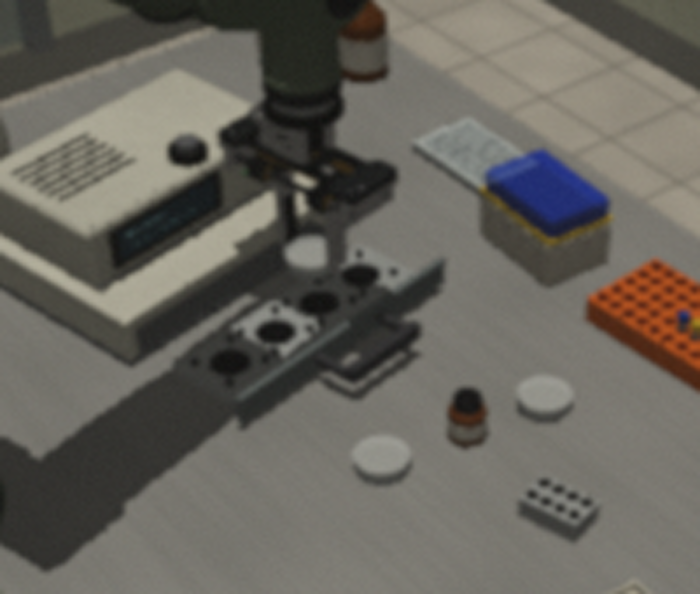

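{"method": "move_arm", "body": {
  "moves": [
    {"translation": [0.02,0.002,-0.0025],"delta_rot": [0,0,0],"grip": 0.47},
    {"translation": [0.015,0,0],"delta_rot": [0,0,0],"grip": 0.47},
    {"translation": [0,0,0],"delta_rot": [0,0,0],"grip": 0.47},
    {"translation": [0,0,0],"delta_rot": [0,0,0],"grip": 0.47}
  ]
}}

```text
time_s: 26.4
eef_pos: [0.5485, 0.2364, 0.0411]
eef_rot: [[-0.001, 0.189, -0.982], [-0.0, -0.982, -0.189], [-1.0, 0.0, 0.001]]
wrist_force: [0.4, -0.3, -0.8]
opening: 0.565
```

```bash
python3 - <<'E'
from h import *
w=im2w(.128,-.584); go(*w,.0245)
E
```

```text
pos [0.5485 0.2364 0.0411] open 0.565 q [15.  24.8 92.6  0.  62.7 94.1] F [ 0.4 -0.3 -0.8] delta tool [ 0.0166  0.0004 -0.0007] yawerr 0.02
```

{"method": "move_arm", "body": {
  "moves": [
    {"translation": [0.008,0,-0.0005],"delta_rot": [0,0,0],"grip": 0.47},
    {"translation": [0.006,0,0],"delta_rot": [0,0,0],"grip": 0.47},
    {"translation": [0.002,0,0],"delta_rot": [0,0,0],"grip": 0.47},
    {"translation": [0,0,0],"delta_rot": [0,0,0],"grip": 0.47},
    {"translation": [0,0,0],"delta_rot": [0,0,0],"grip": 0.47}
  ]
}}

```text
time_s: 27.02
eef_pos: [0.5494, 0.2366, 0.0257]
eef_rot: [[0.0, 0.189, -0.982], [0.0, -0.982, -0.189], [-1.0, -0.0, -0.0]]
wrist_force: [1.1, -0.8, -0.4]
opening: 0.567
```

```bash
python3 - <<'E'
from h import *
w=im2w(.128,-.584); go(*w,.0235)
im2,_,_=shot("side","side13.png")
cv2.imwrite("pics/c16.png",cv2.resize(im2[110:200,190:290],None,fx=6,fy=6,interpolation=cv2.INTER_CUBIC))
E
```

```text
pos [0.5494 0.2366 0.0257] open 0.567 q [15.  26.1 92.8  0.  61.1 94.1] F [ 1.1 -0.8 -0.4] delta tool [0.0022 0.0004 0.0002] yawerr 0.02
```

View pics/c16.png

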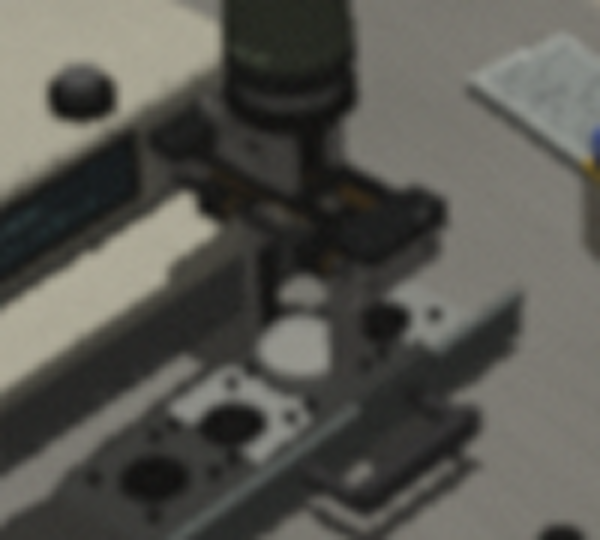

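Lower to contact, release, lift.

{"method": "move_arm", "body": {
  "moves": [
    {"translation": [0.0015,0,0],"delta_rot": [0,0,0],"grip": 0.47},
    {"translation": [0.001,0,0],"delta_rot": [0,0,0],"grip": 0.47},
    {"translation": [0,0,0],"delta_rot": [0,0,0],"grip": 0.47},
    {"translation": [0,0,0],"delta_rot": [0,0,0],"grip": 0.25},
    {"translation": [0,0,0],"delta_rot": [0,0,0],"grip": 0.25},
    {"translation": [0,0,0],"delta_rot": [0,0,0],"grip": 0.25},
    {"translation": [-0.02,0,0],"delta_rot": [0,0,0],"grip": 0.25},
    {"translation": [-0.04,0,0],"delta_rot": [0,0,0],"grip": 0.25},
    {"translation": [-0.04,0,0],"delta_rot": [0,0,0],"grip": 0.25},
    {"translation": [0,0.05,0],"delta_rot": [0,0,0],"grip": 0.25},
    {"translation": [0,0.05,0],"delta_rot": [0,0,0],"grip": 0.25},
    {"translation": [0,0.05,0],"delta_rot": [0,0,0],"grip": 0.25}
  ]
}}

```text
time_s: 28.58
eef_pos: [0.5784, 0.088, 0.125]
eef_rot: [[0.003, 0.19, -0.982], [0.0, -0.982, -0.19], [-1.0, 0.001, -0.003]]
wrist_force: [1.3, -0.6, 0.8]
opening: 0.753
```

```bash
python3 - <<'E'
from h import *
im=dishes("top14.png")
im2,_,_=shot("side","side14.png")
cv2.imwrite("pics/c17.png",cv2.resize(im2[110:220,190:310],None,fx=5,fy=5,interpolation=cv2.INTER_CUBIC))
go(.4572,.0112,.1)
E
```

```text
[243, 139, 17, 17, 235] [251.1 146.8] [ 0.6363 -0.0166  0.018 ]
[234, 199, 18, 18, 246] [242.8 207.7] [0.4572 0.011  0.018 ]
pos [0.5793 0.0847 0.1249] open 0.749 q [-0.1 17.3 91.5 -0.1 71.  79.4] F [-0.4 -0.5  0.1] delta tool [0.0246 0.0498 0.1336] yawerr 0.33
```

View pics/c17.png

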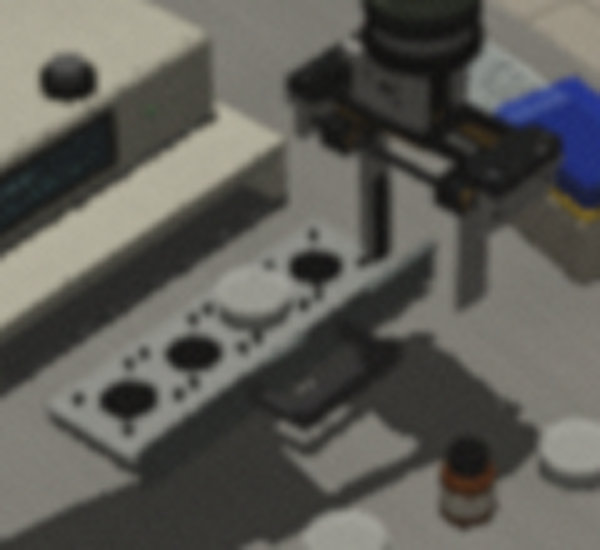

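View pics/top14.png

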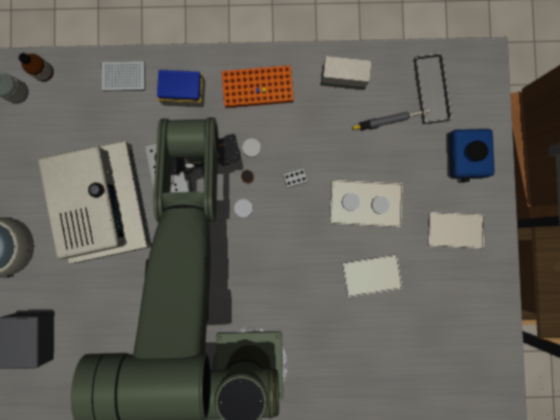

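{"method": "move_arm", "body": {
  "moves": [
    {"translation": [0,0.017,0.045],"delta_rot": [0,0,0],"grip": 0.25},
    {"translation": [0,0.017,0.045],"delta_rot": [0,0,0],"grip": 0.25},
    {"translation": [0,0.016,0.044],"delta_rot": [0,0,0],"grip": 0.25},
    {"translation": [0.04,0,0],"delta_rot": [0,0,0],"grip": 0.25},
    {"translation": [0,0,0],"delta_rot": [0,0,0],"grip": 0.25},
    {"translation": [0,0,0],"delta_rot": [0,0,0],"grip": 0.25},
    {"translation": [0,0,0],"delta_rot": [0,0,0],"grip": 0.25}
  ]
}}

```text
time_s: 29.55
eef_pos: [0.4571, 0.015, 0.0845]
eef_rot: [[0.003, 0.19, -0.982], [-0.0, -0.982, -0.19], [-1.0, 0.001, -0.003]]
wrist_force: [-0.2, 0.0, -0.3]
opening: 0.75
```

```bash
python3 - <<'E'
from h import *
im2,_,_=shot("side","side15.png")
cv2.imwrite("pics/c18.png",cv2.resize(im2[130:280,190:340],None,fx=4,fy=4,interpolation=cv2.INTER_CUBIC))
go(.457,.011,.006)
E
```

```text
pos [0.4569 0.015  0.0843] open 0.751 q [ -9.    5.6 111.2   0.   63.   70.1] F [ 0.3 -0.3 -0.2] delta tool [0.0783 0.0039 0.0008] yawerr -0.02
```

View pics/c18.png

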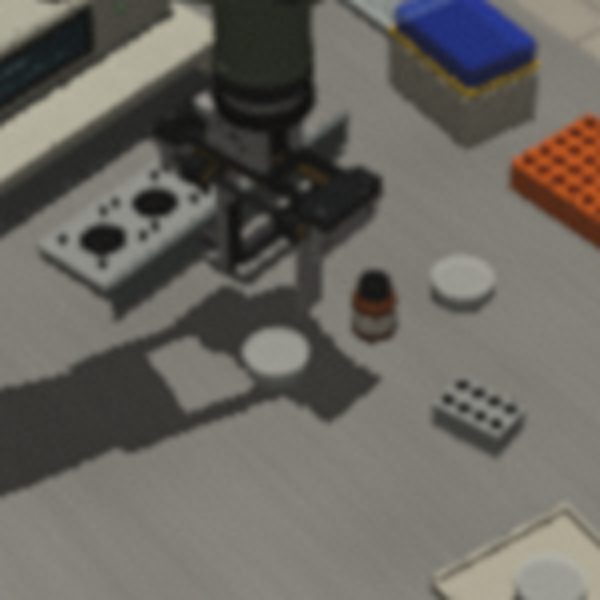

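{"method": "move_arm", "body": {
  "moves": [
    {"translation": [0.035,0.004,0.001],"delta_rot": [0,0,0],"grip": 0.25},
    {"translation": [0.03,0,0],"delta_rot": [0,0,0],"grip": 0.25},
    {"translation": [0.012,0,0],"delta_rot": [0,0,0],"grip": 0.25},
    {"translation": [0,0,0],"delta_rot": [0,0,0],"grip": 0.25},
    {"translation": [0,0,0],"delta_rot": [0,0,0],"grip": 0.47},
    {"translation": [0,0,0],"delta_rot": [0,0,0],"grip": 0.47},
    {"translation": [0,0,0],"delta_rot": [0,0,0],"grip": 0.47},
    {"translation": [0,0,0],"delta_rot": [0,0,0],"grip": 0.47}
  ]
}}

```text
time_s: 30.6
eef_pos: [0.4565, 0.0105, 0.0071]
eef_rot: [[0.003, 0.189, -0.982], [-0.0, -0.982, -0.189], [-1.0, 0.001, -0.002]]
wrist_force: [-0.3, -0.3, 5.5]
opening: 0.566
```

{"method": "move_arm", "body": {
  "moves": [
    {"translation": [-0.02,0,0],"delta_rot": [0,0,0],"grip": 0.47},
    {"translation": [-0.04,0,0],"delta_rot": [0,0,0],"grip": 0.47},
    {"translation": [-0.05,0,0],"delta_rot": [0,0,0],"grip": 0.47},
    {"translation": [0,0,0],"delta_rot": [0,0,0],"grip": 0.47}
  ]
}}

```text
time_s: 31.1
eef_pos: [0.4588, 0.0102, 0.1201]
eef_rot: [[0.009, 0.189, -0.982], [-0.001, -0.982, -0.189], [-1.0, 0.003, -0.009]]
wrist_force: [-0.5, -0.1, 0.0]
opening: 0.565
```

```bash
python3 - <<'E'
from h import *
w=im2w(.128,-.520); go(*w,.1)
E
```

```text
pos [0.4588 0.0102 0.1201] open 0.565 q [ -9.6   2.5 109.6   0.   67.3  69.6] F [-0.5 -0.1  0. ] delta tool [ 0.02   -0.2049 -0.0673] yawerr 0.02
```

{"method": "move_arm", "body": {
  "moves": [
    {"translation": [0,-0.02,-0.0065],"delta_rot": [0,0,0],"grip": 0.47},
    {"translation": [0,-0.04,-0.013],"delta_rot": [0,0,0],"grip": 0.47},
    {"translation": [0,-0.043,-0.014],"delta_rot": [0,0,0],"grip": 0.47},
    {"translation": [0,-0.043,-0.014],"delta_rot": [0,0,0],"grip": 0.47},
    {"translation": [0,-0.04,-0.013],"delta_rot": [0,0,0],"grip": 0.47},
    {"translation": [0,-0.018,-0.006],"delta_rot": [0,0,0],"grip": 0.47},
    {"translation": [0.02,0,0],"delta_rot": [0,0,0],"grip": 0.47},
    {"translation": [0.02,0,0],"delta_rot": [0,0,0],"grip": 0.47},
    {"translation": [0,0,0],"delta_rot": [0,0,0],"grip": 0.47},
    {"translation": [0,0,0],"delta_rot": [0,0,0],"grip": 0.47},
    {"translation": [0,0,0],"delta_rot": [0,0,0],"grip": 0.47}
  ]
}}

```text
time_s: 32.48
eef_pos: [0.4827, 0.2235, 0.0769]
eef_rot: [[0.002, 0.188, -0.982], [0.0, -0.982, -0.188], [-1.0, -0.0, -0.002]]
wrist_force: [0.2, 0.3, -1.2]
opening: 0.567
```

```bash
python3 - <<'E'
from h import *
w=im2w(.128,-.520); go(*w,.024)
im2,_,_=shot("side","side16.png")
cv2.imwrite("pics/c19.png",cv2.resize(im2[110:260,170:320],None,fx=4,fy=4,interpolation=cv2.INTER_CUBIC))
E
```

```text
pos [0.4827 0.2235 0.0769] open 0.567 q [ 15.5  14.9 101.2  -0.   63.9  94.7] F [ 0.2  0.3 -1.2] delta tool [ 0.0529  0.0002 -0.0036] yawerr 0.04
```

View pics/c19.png

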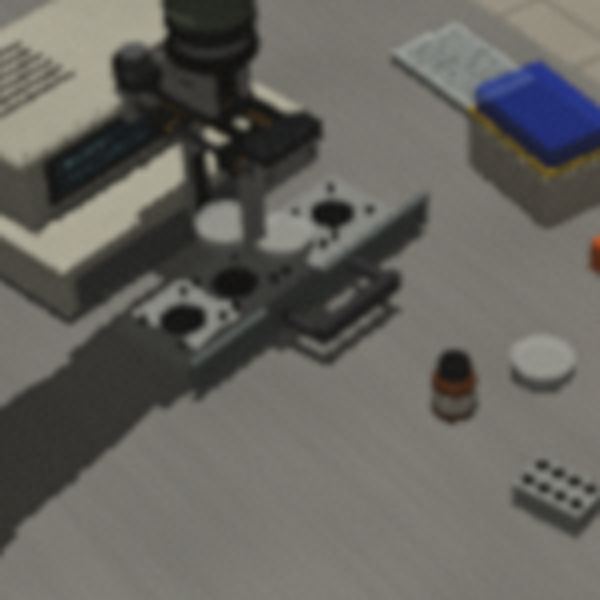

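{"method": "move_arm", "body": {
  "moves": [
    {"translation": [0.02,0,-0.003],"delta_rot": [0,0,0],"grip": 0.47},
    {"translation": [0.015,0,0],"delta_rot": [0,0,0],"grip": 0.47},
    {"translation": [0,0,0],"delta_rot": [0,0,0],"grip": 0.47},
    {"translation": [0,0,0],"delta_rot": [0,0,0],"grip": 0.47}
  ]
}}

```text
time_s: 33.02
eef_pos: [0.4851, 0.2242, 0.0413]
eef_rot: [[0.0, 0.189, -0.982], [0.0, -0.982, -0.189], [-1.0, -0.0, -0.0]]
wrist_force: [0.5, -0.7, -0.3]
opening: 0.564
```

```bash
python3 - <<'E'
from h import *
w=im2w(.128,-.520); go(*w,.024)
E
```

```text
pos [0.4851 0.2242 0.0413] open 0.564 q [ 15.5  18.2 101.9   0.   59.9  94.6] F [ 0.5 -0.7 -0.3] delta tool [ 0.0173  0.0004 -0.0012] yawerr 0.02
```

{"method": "move_arm", "body": {
  "moves": [
    {"translation": [0.008,0,-0.001],"delta_rot": [0,0,0],"grip": 0.47},
    {"translation": [0.006,0,0],"delta_rot": [0,0,0],"grip": 0.47},
    {"translation": [0.002,0,0],"delta_rot": [0,0,0],"grip": 0.47},
    {"translation": [0.001,0,0],"delta_rot": [0,0,0],"grip": 0.47},
    {"translation": [0,0,0],"delta_rot": [0,0,0],"grip": 0.47},
    {"translation": [0,0,0],"delta_rot": [0,0,0],"grip": 0.47}
  ]
}}

```text
time_s: 33.78
eef_pos: [0.486, 0.2244, 0.0241]
eef_rot: [[0.0, 0.189, -0.982], [0.0, -0.982, -0.189], [-1.0, -0.0, -0.0]]
wrist_force: [-0.5, 0.1, -0.6]
opening: 0.565
```

```bash
python3 - <<'E'
from h import *
w=im2w(.128,-.520); go(*w,.023)
im2,_,_=shot("side","side17.png")
cv2.imwrite("pics/c20.png",cv2.resize(im2[110:210,180:280],None,fx=6,fy=6,interpolation=cv2.INTER_CUBIC))
E
```

```text
pos [0.486  0.2244 0.0241] open 0.565 q [ 15.5  19.9 102.2   0.   58.   94.6] F [-0.5  0.1 -0.6] delta tool [ 0.0011  0.0005 -0.0003] yawerr 0.01
```

View pics/c20.png

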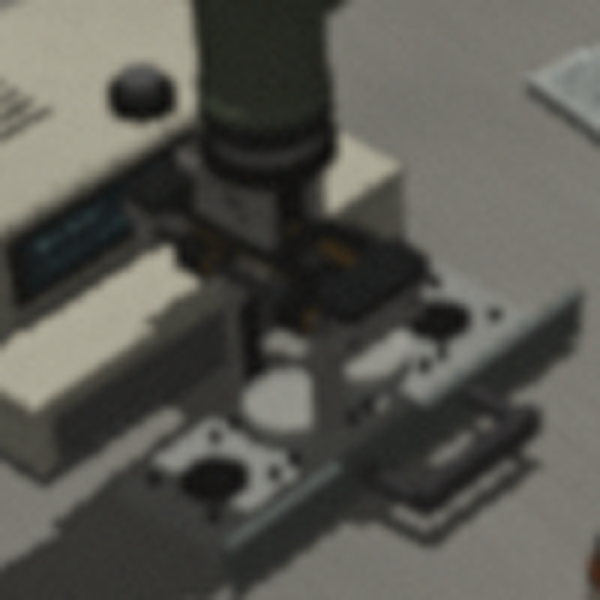

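{"method": "move_arm", "body": {
  "moves": [
    {"translation": [0.001,0,0],"delta_rot": [0,0,0],"grip": 0.47},
    {"translation": [0,0,0],"delta_rot": [0,0,0],"grip": 0.47},
    {"translation": [0,0,0],"delta_rot": [0,0,0],"grip": 0.25},
    {"translation": [0,0,0],"delta_rot": [0,0,0],"grip": 0.25},
    {"translation": [0,0,0],"delta_rot": [0,0,0],"grip": 0.25},
    {"translation": [-0.02,0,0],"delta_rot": [0,0,0],"grip": 0.25},
    {"translation": [-0.04,0,0],"delta_rot": [0,0,0],"grip": 0.25},
    {"translation": [-0.04,0,0],"delta_rot": [0,0,0],"grip": 0.25},
    {"translation": [0,0.04,-0.015],"delta_rot": [0,0,0],"grip": 0.25},
    {"translation": [0,0.05,-0.02],"delta_rot": [0,0,0],"grip": 0.25},
    {"translation": [0,0.05,-0.02],"delta_rot": [0,0,0],"grip": 0.25},
    {"translation": [0,0,0],"delta_rot": [0,0,0],"grip": 0.25}
  ]
}}

```text
time_s: 35.33
eef_pos: [0.5682, 0.0941, 0.1232]
eef_rot: [[0.001, 0.184, -0.983], [-0.001, -0.983, -0.184], [-1.0, 0.001, -0.001]]
wrist_force: [-0.5, 1.2, -0.8]
opening: 0.751
```

```bash
python3 - <<'E'
from h import *
im=dishes("top18.png")
im2,_,_=shot("side","side18.png")
cv2.imwrite("pics/c21.png",cv2.resize(im2[110:230,180:320],None,fx=5,fy=4.6,interpolation=cv2.INTER_CUBIC))
go(.6363,-.0166,.1)
E
```

```text
[243, 139, 17, 17, 236] [251.1 146.8] [ 0.6362 -0.0167  0.018 ]
pos [0.5659 0.0971 0.1226] open 0.75 q [ 1.1 16.4 93.1  0.  70.6 80.3] F [-1.1  0.1 -0.6] delta tool [ 0.0224  0.1249 -0.0478] yawerr 0.1
```

View pics/c21.png

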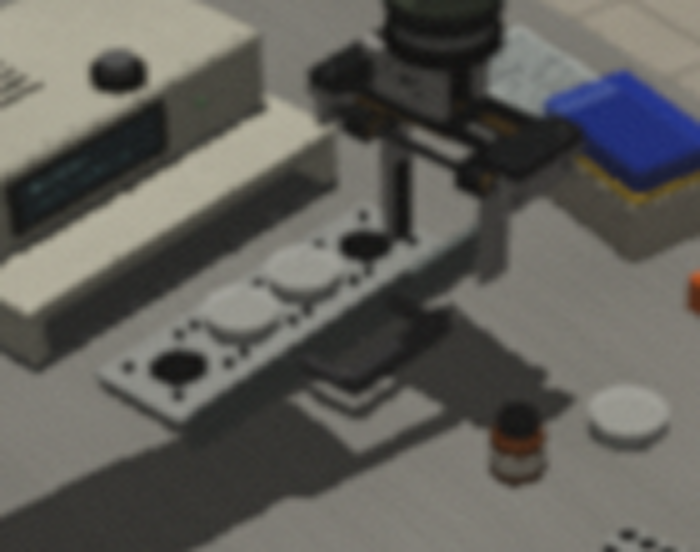

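View pics/top18.png

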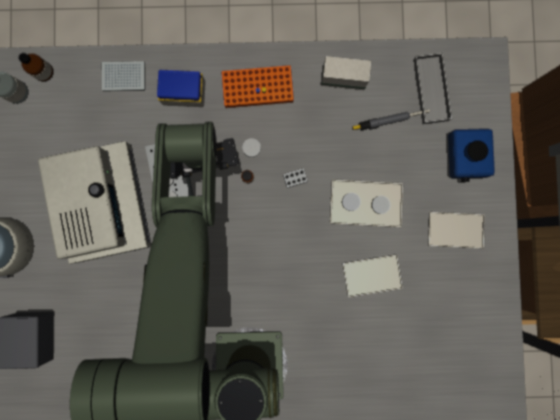

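{"method": "move_arm", "body": {
  "moves": [
    {"translation": [0,0.042,-0.016],"delta_rot": [0,0,0],"grip": 0.25},
    {"translation": [0,0.042,-0.016],"delta_rot": [0,0,0],"grip": 0.25},
    {"translation": [0,0.041,-0.016],"delta_rot": [0,0,0],"grip": 0.25},
    {"translation": [0.04,0,0],"delta_rot": [0,0,0],"grip": 0.25},
    {"translation": [0,0,0],"delta_rot": [0,0,0],"grip": 0.25},
    {"translation": [0,0,0],"delta_rot": [0,0,0],"grip": 0.25},
    {"translation": [0,0,0],"delta_rot": [0,0,0],"grip": 0.25}
  ]
}}

```text
time_s: 36.3
eef_pos: [0.638, -0.0155, 0.0848]
eef_rot: [[0.003, 0.19, -0.982], [-0.0, -0.982, -0.19], [-1.0, 0.001, -0.003]]
wrist_force: [-0.1, 0.5, 0.2]
opening: 0.751
```

```bash
python3 - <<'E'
from h import *
im2,_,_=shot("side","side19.png")
cv2.imwrite("pics/c22.png",cv2.resize(im2[130:280,220:370],None,fx=4,fy=4,interpolation=cv2.INTER_CUBIC))
go(.6363,-.0166,.006)
E
```

```text
pos [ 0.638  -0.0157  0.0848] open 0.749 q [-9.2 25.8 85.1  0.  69.  69.9] F [-0.8 -0.1  0.2] delta tool [0.0788 0.0005 0.0021] yawerr -0.05
```

View pics/c22.png

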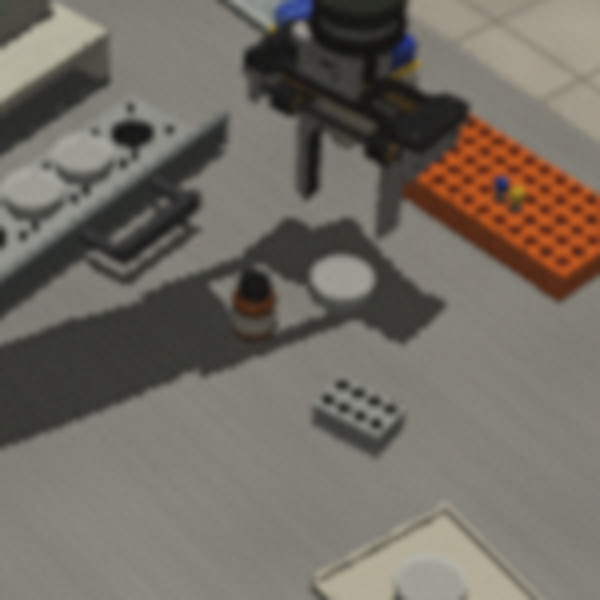

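{"method": "move_arm", "body": {
  "moves": [
    {"translation": [0.035,0,0.002],"delta_rot": [0,0,0],"grip": 0.25},
    {"translation": [0.03,0,0],"delta_rot": [0,0,0],"grip": 0.25},
    {"translation": [0.012,0,0],"delta_rot": [0,0,0],"grip": 0.25},
    {"translation": [0,0,0],"delta_rot": [0,0,0],"grip": 0.25},
    {"translation": [0,0,0],"delta_rot": [0,0,0],"grip": 0.47},
    {"translation": [0,0,0],"delta_rot": [0,0,0],"grip": 0.47},
    {"translation": [0,0,0],"delta_rot": [0,0,0],"grip": 0.47},
    {"translation": [0,0,0],"delta_rot": [0,0,0],"grip": 0.47}
  ]
}}

```text
time_s: 37.35
eef_pos: [0.6365, -0.0171, 0.0076]
eef_rot: [[0.003, 0.189, -0.982], [-0.001, -0.982, -0.189], [-1.0, 0.001, -0.003]]
wrist_force: [0.6, -0.3, 6.9]
opening: 0.57
```

{"method": "move_arm", "body": {
  "moves": [
    {"translation": [-0.02,0,0],"delta_rot": [0,0,0],"grip": 0.47},
    {"translation": [-0.04,0,0],"delta_rot": [0,0,0],"grip": 0.47},
    {"translation": [-0.05,0,0],"delta_rot": [0,0,0],"grip": 0.47},
    {"translation": [0,0,0],"delta_rot": [0,0,0],"grip": 0.47}
  ]
}}

```text
time_s: 37.85
eef_pos: [0.6393, -0.0174, 0.1227]
eef_rot: [[0.012, 0.189, -0.982], [-0.002, -0.982, -0.189], [-1.0, 0.004, -0.011]]
wrist_force: [0.9, 0.0, -0.8]
opening: 0.567
```

```bash
python3 - <<'E'
from h import *
w=im2w(.128,-.648); go(*w,.1)
E
```

```text
pos [ 0.6393 -0.0174  0.1227] open 0.567 q [-9.3 23.2 83.8  0.  72.3 69.8] F [ 0.9  0.  -0.8] delta tool [ 0.022  -0.2661 -0.0232] yawerr 0.01
```

{"method": "move_arm", "body": {
  "moves": [
    {"translation": [0,-0.025,-0.0025],"delta_rot": [0,0,0],"grip": 0.47},
    {"translation": [0,-0.045,-0.0045],"delta_rot": [0,0,0],"grip": 0.47},
    {"translation": [0,-0.045,-0.0045],"delta_rot": [0,0,0],"grip": 0.47},
    {"translation": [0,-0.045,-0.0045],"delta_rot": [0,0,0],"grip": 0.47},
    {"translation": [0,-0.045,-0.0045],"delta_rot": [0,0,0],"grip": 0.47},
    {"translation": [0,-0.04,-0.0035],"delta_rot": [0,0,0],"grip": 0.47},
    {"translation": [0,-0.02,-0.0015],"delta_rot": [0,0,0],"grip": 0.47},
    {"translation": [0.02,0,0],"delta_rot": [0,0,0],"grip": 0.47},
    {"translation": [0.02,0,0],"delta_rot": [0,0,0],"grip": 0.47},
    {"translation": [0,0,0],"delta_rot": [0,0,0],"grip": 0.47},
    {"translation": [0,0,0],"delta_rot": [0,0,0],"grip": 0.47},
    {"translation": [0,0,0],"delta_rot": [0,0,0],"grip": 0.47}
  ]
}}

```text
time_s: 39.35
eef_pos: [0.611, 0.2478, 0.0768]
eef_rot: [[0.002, 0.188, -0.982], [0.0, -0.982, -0.188], [-1.0, -0.0, -0.002]]
wrist_force: [-0.3, -0.6, -0.4]
opening: 0.566
```

```bash
python3 - <<'E'
from h import *
w=im2w(.128,-.648); go(*w,.024)
im2,_,_=shot("side","side20.png")
cv2.imwrite("pics/c23.png",cv2.resize(im2[110:260,170:320],None,fx=4,fy=4,interpolation=cv2.INTER_CUBIC))
E
```

```text
pos [0.611  0.2478 0.0768] open 0.566 q [14.6 28.7 81.9 -0.  69.4 93.7] F [-0.3 -0.6 -0.4] delta tool [ 0.0528 -0.0002 -0.0011] yawerr 0.07
```

View pics/c23.png

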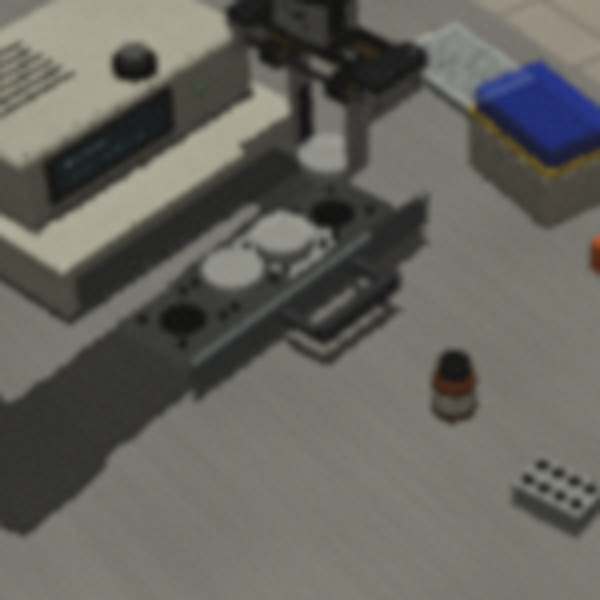

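{"method": "move_arm", "body": {
  "moves": [
    {"translation": [0.02,0,-0.0005],"delta_rot": [0,0,0],"grip": 0.47},
    {"translation": [0.015,0,0],"delta_rot": [0,0,0],"grip": 0.47},
    {"translation": [0,0,0],"delta_rot": [0,0,0],"grip": 0.47},
    {"translation": [0,0,0],"delta_rot": [0,0,0],"grip": 0.47}
  ]
}}

```text
time_s: 39.9
eef_pos: [0.6104, 0.2484, 0.0405]
eef_rot: [[-0.001, 0.189, -0.982], [-0.0, -0.982, -0.189], [-1.0, 0.0, 0.001]]
wrist_force: [0.1, -0.0, -0.1]
opening: 0.568
```

```bash
python3 - <<'E'
from h import *
w=im2w(.128,-.648); go(*w,.024)
E
```

```text
pos [0.6104 0.2484 0.0405] open 0.568 q [14.6 31.2 82.9  0.  66.  93.7] F [ 0.1 -0.  -0.1] delta tool [ 0.0165  0.0005 -0.0016] yawerr 0.01
```

{"method": "move_arm", "body": {
  "moves": [
    {"translation": [0.008,0,-0.0012],"delta_rot": [0,0,0],"grip": 0.47},
    {"translation": [0.006,0,0],"delta_rot": [0,0,0],"grip": 0.47},
    {"translation": [0.002,0,0],"delta_rot": [0,0,0],"grip": 0.47},
    {"translation": [0,0,0],"delta_rot": [0,0,0],"grip": 0.47},
    {"translation": [0,0,0],"delta_rot": [0,0,0],"grip": 0.47},
    {"translation": [0,0,0],"delta_rot": [0,0,0],"grip": 0.47}
  ]
}}

```text
time_s: 40.65
eef_pos: [0.612, 0.2486, 0.0253]
eef_rot: [[0.001, 0.189, -0.982], [0.0, -0.982, -0.189], [-1.0, -0.0, -0.001]]
wrist_force: [0.1, -0.3, -0.1]
opening: 0.566
```

```bash
python3 - <<'E'
from h import *
w=im2w(.128,-.648); go(*w,.023)
E
```

```text
pos [0.612  0.2486 0.0253] open 0.566 q [14.6 32.4 83.   0.  64.5 93.7] F [ 0.1 -0.3 -0.1] delta tool [ 0.0023  0.0004 -0.    ] yawerr 0.02
```

{"method": "move_arm", "body": {
  "moves": [
    {"translation": [0.002,0,0],"delta_rot": [0,0,0],"grip": 0.47},
    {"translation": [0,0,0],"delta_rot": [0,0,0],"grip": 0.47},
    {"translation": [0,0,0],"delta_rot": [0,0,0],"grip": 0.25},
    {"translation": [0,0,0],"delta_rot": [0,0,0],"grip": 0.25},
    {"translation": [0,0,0],"delta_rot": [0,0,0],"grip": 0.25},
    {"translation": [-0.02,0,0],"delta_rot": [0,0,0],"grip": 0.25},
    {"translation": [-0.05,0,0],"delta_rot": [0,0,0],"grip": 0.25},
    {"translation": [-0.06,0.01,0],"delta_rot": [0,0,0],"grip": 0.25},
    {"translation": [0,0.06,0],"delta_rot": [0,0,0],"grip": 0.25},
    {"translation": [0,0.06,0],"delta_rot": [0,0,0],"grip": 0.25},
    {"translation": [0,0.06,0],"delta_rot": [0,0,0],"grip": 0.4},
    {"translation": [0,0.06,0],"delta_rot": [0,0,0],"grip": 0.55}
  ]
}}

```text
time_s: 42.15
eef_pos: [0.6597, 0.0012, 0.155]
eef_rot: [[0.003, 0.189, -0.982], [-0.0, -0.982, -0.189], [-1.0, 0.001, -0.003]]
wrist_force: [0.1, -0.3, 0.1]
opening: 0.573
```

```bash
python3 - <<'E'
from h import *
im,_,_=shot("top","top21.png")
im2,_,_=shot("side","side21.png")
a=cv2.resize(im2[110:220,180:300],None,fx=5,fy=5,interpolation=cv2.INTER_CUBIC)
cv2.imwrite("pics/c24.png",a)
cv2.imwrite("pics/c25.png",cv2.resize(im[130:275,65:265],None,fx=4,fy=4,interpolation=cv2.INTER_CUBIC))
go(.5413,.1138,.1)
E
```

```text
pos [ 0.6605 -0.0037  0.1549] open 0.487 q [-7.7 24.2 78.4 -0.1 77.2 71.8] F [ 0.4  0.2 -1.1] delta tool [ 0.0542 -0.1374  0.096 ] yawerr 0.44
```

View pics/c24.png

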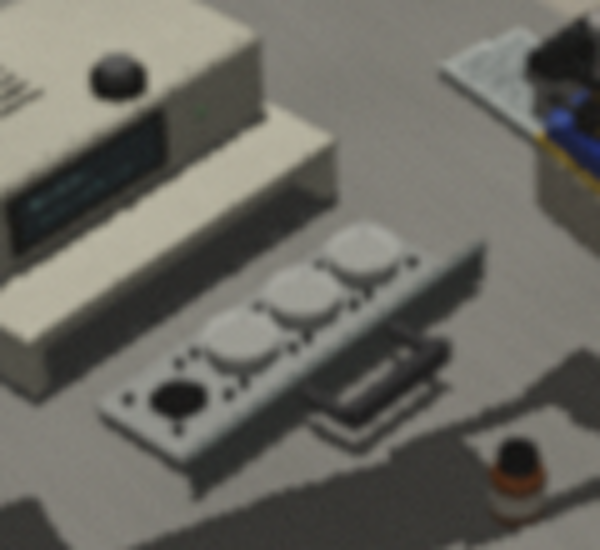

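View pics/c25.png

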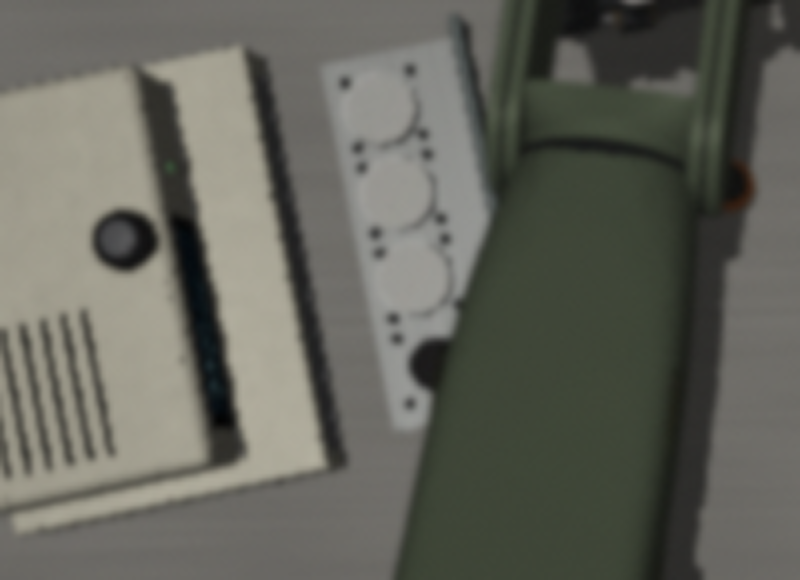

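{"method": "move_arm", "body": {
  "moves": [
    {"translation": [0,-0.047,0.032],"delta_rot": [0,0,0],"grip": 0.55},
    {"translation": [0,-0.047,0.032],"delta_rot": [0,0,0],"grip": 0.55},
    {"translation": [0,-0.047,0.032],"delta_rot": [0,0,0],"grip": 0.55},
    {"translation": [0.05,0,0],"delta_rot": [0,0,0],"grip": 0.55},
    {"translation": [0,0,0],"delta_rot": [0,0,0],"grip": 0.55},
    {"translation": [0,0,0],"delta_rot": [0,0,0],"grip": 0.55}
  ]
}}

```text
time_s: 43.0
eef_pos: [0.5392, 0.1235, 0.1046]
eef_rot: [[0.002, 0.189, -0.982], [0.0, -0.982, -0.189], [-1.0, 0.0, -0.002]]
wrist_force: [1.2, -0.5, 0.4]
opening: 0.452
```

```bash
python3 - <<'E'
from h import *
go(.5413,.1138,.022)
E
```

```text
pos [0.5392 0.1235 0.1046] open 0.452 q [ 3.9 15.1 97.1  0.  67.7 83.1] F [ 1.2 -0.5  0.4] delta tool [ 0.0826  0.0099 -0.    ] yawerr 0.02
```

{"method": "move_arm", "body": {
  "moves": [
    {"translation": [0.03,0.01,0],"delta_rot": [0,0,0],"grip": 0.55},
    {"translation": [0,0,0],"delta_rot": [0,0,0],"grip": 0.55},
    {"translation": [0,0,0],"delta_rot": [0,0,0],"grip": 0.55},
    {"translation": [0.03,0,0],"delta_rot": [0,0,0],"grip": 0.55},
    {"translation": [0.021,0,0],"delta_rot": [0,0,0],"grip": 0.55},
    {"translation": [0,0,0],"delta_rot": [0,0,0],"grip": 0.55},
    {"translation": [0,0,0],"delta_rot": [0,0,0],"grip": 0.55}
  ]
}}

```text
time_s: 43.88
eef_pos: [0.5415, 0.1138, 0.0236]
eef_rot: [[0.003, 0.189, -0.982], [0.0, -0.982, -0.189], [-1.0, 0.0, -0.003]]
wrist_force: [0.1, 0.4, 0.6]
opening: 0.451
```

```bash
python3 - <<'E'
from h import *
go(.5413,.1138,.022)
im2,_,_=shot("side","side22.png")
cv2.imwrite("pics/c26.png",cv2.resize(im2[110:220,180:300],None,fx=5,fy=5,interpolation=cv2.INTER_CUBIC))
E
```

```text
pos [0.5415 0.1138 0.0236] open 0.451 q [ 2.9 21.6 99.7  0.  58.5 82. ] F [0.1 0.4 0.6] delta tool [ 0.0016 -0.0001  0.0002] yawerr 0.01
```

View pics/c26.png

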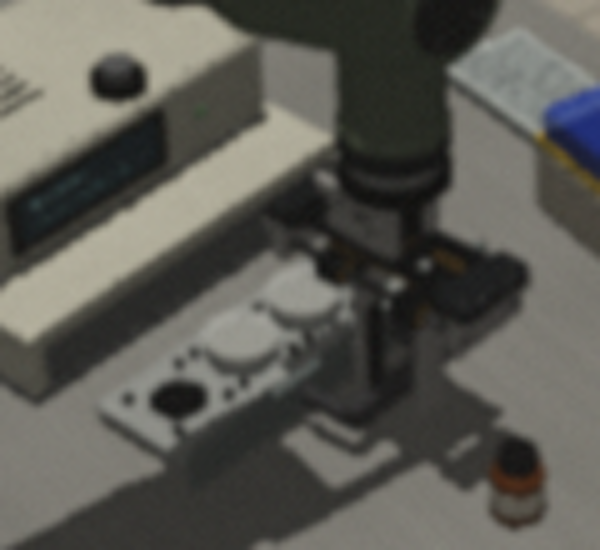

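{"method": "move_arm", "body": {
  "moves": [
    {"translation": [0,0,0],"delta_rot": [0,0,0],"grip": 0.9},
    {"translation": [0,0,0],"delta_rot": [0,0,0],"grip": 0.9},
    {"translation": [0,0,0],"delta_rot": [0,0,0],"grip": 0.9},
    {"translation": [0,-0.005,0],"delta_rot": [0,0,0],"grip": 0.9},
    {"translation": [0,-0.01,0],"delta_rot": [0,0,0],"grip": 0.9},
    {"translation": [0,-0.01,0],"delta_rot": [0,0,0],"grip": 0.9},
    {"translation": [0,-0.01,0],"delta_rot": [0,0,0],"grip": 0.9},
    {"translation": [0,-0.01,0],"delta_rot": [0,0,0],"grip": 0.9},
    {"translation": [0,-0.01,0],"delta_rot": [0,0,0],"grip": 0.9},
    {"translation": [0,-0.01,0],"delta_rot": [0,0,0],"grip": 0.9}
  ]
}}

```text
time_s: 45.18
eef_pos: [0.5277, 0.1782, 0.0222]
eef_rot: [[0.0, 0.189, -0.982], [0.0, -0.982, -0.189], [-1.0, 0.0, -0.0]]
wrist_force: [0.6, -3.4, 3.5]
opening: 0.126
```

```bash
python3 - <<'E'
from h import *
go(.5149,.2513,.022)
im2,_,_=shot("side","side23.png")
cv2.imwrite("pics/c27.png",cv2.resize(im2[110:220,180:300],None,fx=5,fy=5,interpolation=cv2.INTER_CUBIC))
E
```

```text
pos [0.5277 0.1782 0.0222] open 0.126 q [ 9.8 22.2 99.1 -0.  58.7 88.9] F [ 0.6 -3.4  3.5] delta tool [ 0.0002 -0.0742 -0.0012] yawerr 0.01
```

View pics/c27.png

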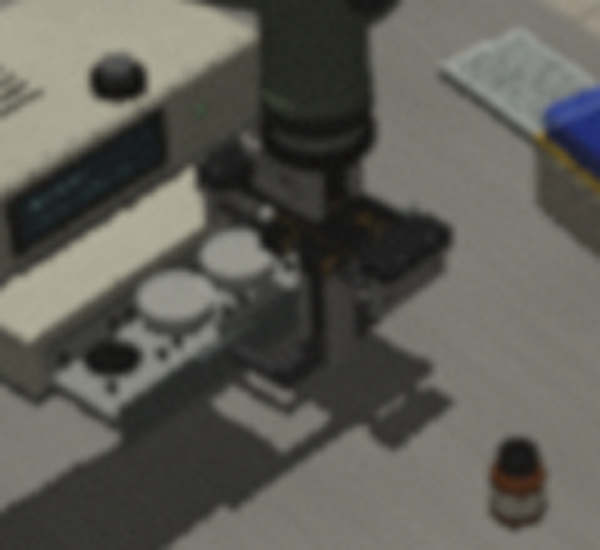

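{"method": "move_arm", "body": {
  "moves": [
    {"translation": [0,-0.01,0],"delta_rot": [0,0,0],"grip": 0.9},
    {"translation": [0,-0.01,0],"delta_rot": [0,0,0],"grip": 0.9},
    {"translation": [0,-0.01,0],"delta_rot": [0,0,0],"grip": 0.9},
    {"translation": [0,-0.01,0],"delta_rot": [0,0,0],"grip": 0.9},
    {"translation": [0,-0.01,0],"delta_rot": [0,0,0],"grip": 0.9},
    {"translation": [0,-0.01,0],"delta_rot": [0,0,0],"grip": 0.9},
    {"translation": [0,-0.006,0],"delta_rot": [0,0,0],"grip": 0.9},
    {"translation": [0,-0.004,0],"delta_rot": [0,0,0],"grip": 0.9},
    {"translation": [0,-0.004,0],"delta_rot": [0,0,0],"grip": 0.9},
    {"translation": [0,-0.002,0],"delta_rot": [0,0,0],"grip": 0.9},
    {"translation": [0,0,0],"delta_rot": [0,0,0],"grip": 0.9}
  ]
}}

```text
time_s: 46.6
eef_pos: [0.5136, 0.2511, 0.0221]
eef_rot: [[0.0, 0.189, -0.982], [-0.002, -0.982, -0.189], [-1.0, 0.002, 0.0]]
wrist_force: [0.9, -6.5, 5.9]
opening: 0.123
```

```bash
python3 - <<'E'
from h import *
go(.5149,.2513,.022)
im2,_,_=shot("side","side24.png")
cv2.imwrite("pics/c28.png",cv2.resize(im2[90:210,150:280],None,fx=5,fy=4.8,interpolation=cv2.INTER_CUBIC))
E
```

```text
pos [0.5136 0.2511 0.0221] open 0.123 q [17.5 23.7 96.8 -0.2 59.4 96.6] F [ 0.9 -6.5  5.9] delta tool [ 0.0001  0.     -0.0013] yawerr -0.01
```

View pics/c28.png

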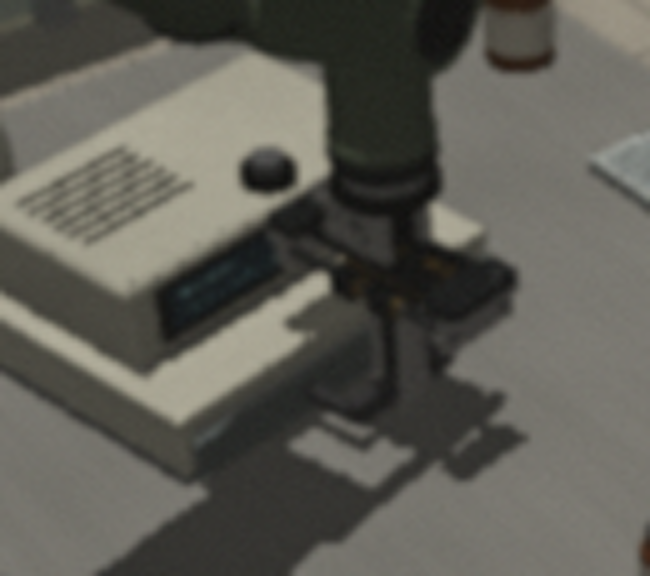

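{"method": "move_arm", "body": {
  "moves": [
    {"translation": [0,-0.003,0],"delta_rot": [0,0,0],"grip": 0.9},
    {"translation": [0,-0.003,0],"delta_rot": [0,0,0],"grip": 0.9},
    {"translation": [0,0,0],"delta_rot": [0,0,0],"grip": 0.9}
  ]
}}

```text
time_s: 47.02
eef_pos: [0.5136, 0.2511, 0.0221]
eef_rot: [[0.001, 0.191, -0.982], [-0.013, -0.982, -0.191], [-1.0, 0.012, 0.001]]
wrist_force: [2.9, -23.8, 8.1]
opening: 0.126
```

{"method": "move_arm", "body": {
  "moves": [
    {"translation": [0,0.005,0],"delta_rot": [0,0,0],"grip": 0.9},
    {"translation": [0,0,0],"delta_rot": [0,0,0],"grip": 0.55},
    {"translation": [0,0,0],"delta_rot": [0,0,0],"grip": 0.55},
    {"translation": [0,0,0],"delta_rot": [0,0,0],"grip": 0.55},
    {"translation": [0,0,0],"delta_rot": [0,0,0],"grip": 0.55},
    {"translation": [-0.04,0,0],"delta_rot": [0,0,0],"grip": 0.55},
    {"translation": [-0.05,0,0],"delta_rot": [0,0,0],"grip": 0.7},
    {"translation": [-0.06,0,0],"delta_rot": [0,0,0],"grip": 0.9},
    {"translation": [-0.06,0,0],"delta_rot": [0,0,0],"grip": 1.0},
    {"translation": [-0.03,0,0],"delta_rot": [0,0,0],"grip": 1.0},
    {"translation": [0,0.06,0],"delta_rot": [0,0,0],"grip": 1.0},
    {"translation": [0,0.04,0],"delta_rot": [0,0,0],"grip": 1.0}
  ]
}}

```text
time_s: 48.52
eef_pos: [0.5323, 0.1539, 0.2628]
eef_rot: [[0.002, 0.19, -0.982], [0.0, -0.982, -0.19], [-1.0, 0.0, -0.002]]
wrist_force: [0.4, -0.4, 0.3]
opening: 0.006
```

```bash
python3 - <<'E'
from h import *
im,K,T=shot("top","top25.png")
im2,K2,T2=shot("side","side25.png")
cv2.imwrite("pics/c29.png",cv2.resize(im2[80:210,130:280],None,fx=5,fy=4.6,interpolation=cv2.INTER_CUBIC))
cv2.imwrite("pics/c30.png",cv2.resize(im[130:275,25:225],None,fx=4,fy=4,interpolation=cv2.INTER_CUBIC))
go(.506,.391,.18)
E
```

```text
pos [0.5326 0.1519 0.2621] open 0.005 q [ 7.   7.  87.2 -0.1 85.8 86.4] F [-0.1 -0.1 -0.5] delta tool [ 0.0818 -0.24   -0.018 ] yawerr 0.26
```

View pics/c29.png

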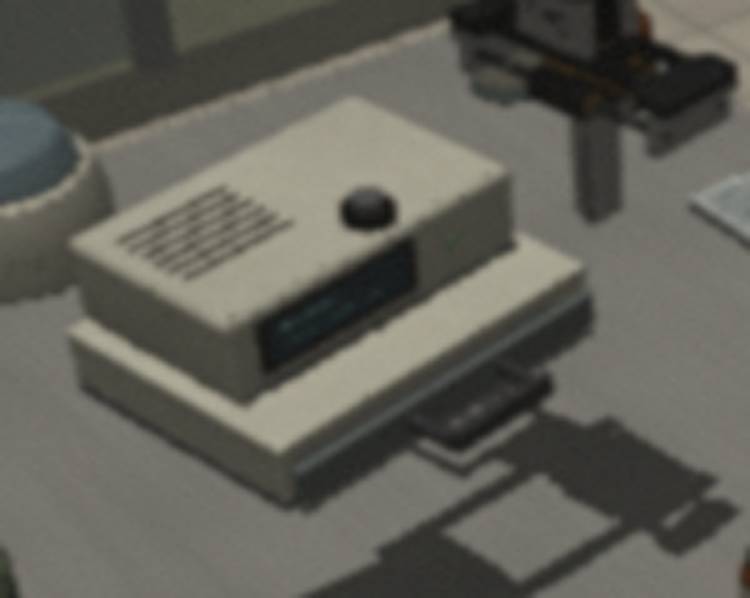

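View pics/c30.png

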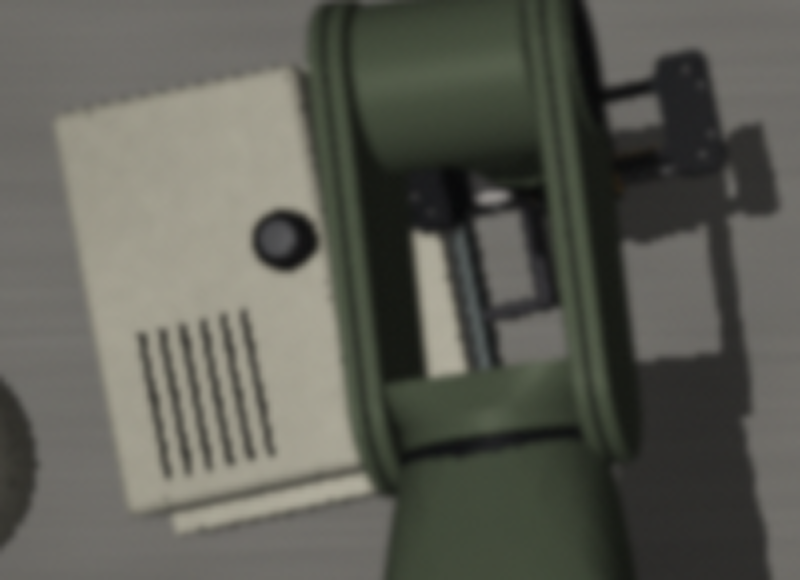

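```bash
python3 - <<'E'
from h import *
im,K,T=load("top25.png"); im2,K2,T2=load("side25.png")
for z in (.15,.16,.17): print(z,ray(95.2,189.5,K,T,z).round(4),ray(203.6,124,K2,T2,z).round(4))
cv2.imwrite("pics/c31.png",np.hstack([cv2.resize(im[175:205,80:110],None,fx=13,fy=13,interpolation=cv2.INTER_CUBIC),cv2.resize(im2[107:137,188:218],None,fx=13,fy=13,interpolation=cv2.INTER_CUBIC)]))
E
```

```text
0.15 [0.5069 0.3961 0.15  ] [0.51   0.3969 0.15  ]
0.16 [0.5058 0.3926 0.16  ] [0.5028 0.3841 0.16  ]
0.17 [0.5048 0.3891 0.17  ] [0.4956 0.3712 0.17  ]
```

View pics/c31.png

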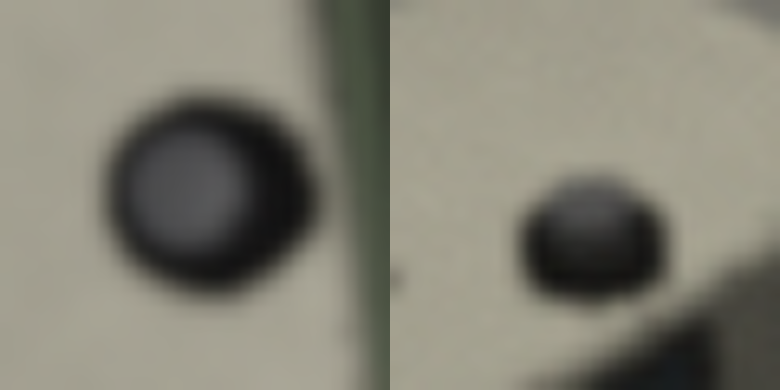

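{"method": "move_arm", "body": {
  "moves": [
    {"translation": [0,-0.055,-0.004],"delta_rot": [0,0,0],"grip": 1.0},
    {"translation": [0,-0.06,-0.005],"delta_rot": [0,0,0],"grip": 1.0},
    {"translation": [0,-0.06,-0.004],"delta_rot": [0,0,0],"grip": 1.0},
    {"translation": [0,-0.06,-0.004],"delta_rot": [0,0,0],"grip": 1.0},
    {"translation": [0.05,0,0],"delta_rot": [0,0,0],"grip": 1.0},
    {"translation": [0,0,0],"delta_rot": [0,0,0],"grip": 1.0},
    {"translation": [0,0,0],"delta_rot": [0,0,0],"grip": 1.0},
    {"translation": [0,0,0],"delta_rot": [0,0,0],"grip": 1.0}
  ]
}}

```text
time_s: 49.62
eef_pos: [0.5057, 0.389, 0.2145]
eef_rot: [[0.003, 0.188, -0.982], [0.002, -0.982, -0.188], [-1.0, -0.001, -0.004]]
wrist_force: [0.3, -0.0, 0.5]
opening: 0.008
```

```bash
python3 - <<'E'
from h import *
go(.505,.391,.162)
im2,K2,T2=shot("side","side26.png")
cv2.imwrite("pics/c32.png",cv2.resize(im2[60:190,120:270],None,fx=5,fy=4.6,interpolation=cv2.INTER_CUBIC))
E
```

```text
pos [0.5057 0.389  0.2145] open 0.008 q [ 29.8  18.9  78.4   0.   82.5 109. ] F [ 0.3 -0.   0.5] delta tool [ 0.0525 -0.0021  0.0005] yawerr 0.08
```

View pics/c32.png

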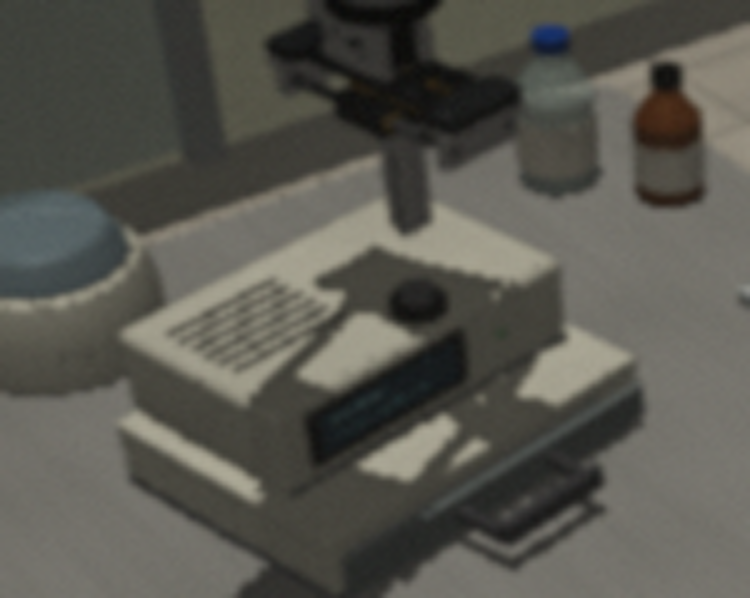

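Well placed over the button. Descend in small steps.

{"method": "move_arm", "body": {
  "moves": [
    {"translation": [0.02,-0.0015,0],"delta_rot": [0,0,0],"grip": 1.0},
    {"translation": [0.015,0,0],"delta_rot": [0,0,0],"grip": 1.0},
    {"translation": [0.01,0,0],"delta_rot": [0,0,0],"grip": 1.0},
    {"translation": [0,0,0],"delta_rot": [0,0,0],"grip": 1.0},
    {"translation": [0,0,0],"delta_rot": [0,0,0],"grip": 1.0}
  ]
}}

```text
time_s: 50.3
eef_pos: [0.5043, 0.3904, 0.1672]
eef_rot: [[0.0, 0.189, -0.982], [0.0, -0.982, -0.189], [-1.0, -0.0, -0.0]]
wrist_force: [0.0, -0.3, -0.4]
opening: 0.004
```

{"method": "move_arm", "body": {
  "moves": [
    {"translation": [0.005,0,0],"delta_rot": [0,0,0],"grip": 1.0},
    {"translation": [0.003,0,0],"delta_rot": [0,0,0],"grip": 1.0},
    {"translation": [0,0,0],"delta_rot": [0,0,0],"grip": 1.0},
    {"translation": [0,0,0],"delta_rot": [0,0,0],"grip": 1.0}
  ]
}}

```text
time_s: 50.8
eef_pos: [0.5046, 0.3906, 0.1597]
eef_rot: [[0.001, 0.189, -0.982], [0.001, -0.982, -0.189], [-1.0, -0.001, -0.002]]
wrist_force: [1.0, 0.3, 2.1]
opening: 0.003
```

{"method": "move_arm", "body": {
  "moves": [
    {"translation": [0.003,0,0],"delta_rot": [0,0,0],"grip": 1.0},
    {"translation": [0.002,0,0],"delta_rot": [0,0,0],"grip": 1.0},
    {"translation": [0,0,0],"delta_rot": [0,0,0],"grip": 1.0},
    {"translation": [0,0,0],"delta_rot": [0,0,0],"grip": 1.0}
  ]
}}

```text
time_s: 51.3
eef_pos: [0.5047, 0.3906, 0.1562]
eef_rot: [[0.002, 0.189, -0.982], [0.001, -0.982, -0.189], [-1.0, -0.001, -0.002]]
wrist_force: [-1.6, -0.6, 9.4]
opening: 0.006
```

{"method": "move_arm", "body": {
  "moves": [
    {"translation": [0.0015,0,0],"delta_rot": [0,0,0],"grip": 1.0},
    {"translation": [0.0015,0,0],"delta_rot": [0,0,0],"grip": 1.0},
    {"translation": [0,0,0],"delta_rot": [0,0,0],"grip": 1.0}
  ]
}}

```text
time_s: 51.68
eef_pos: [0.5048, 0.3907, 0.1559]
eef_rot: [[0.003, 0.189, -0.982], [0.001, -0.982, -0.189], [-1.0, -0.001, -0.003]]
wrist_force: [-5.1, -3.7, 18.4]
opening: 0.001
```

{"method": "move_arm", "body": {
  "moves": [
    {"translation": [-0.01,0,0],"delta_rot": [0,0,0],"grip": 1.0},
    {"translation": [-0.04,0,0],"delta_rot": [0,0,0],"grip": 1.0},
    {"translation": [-0.06,0,0],"delta_rot": [0,0,0],"grip": 1.0},
    {"translation": [0,0.05,0],"delta_rot": [0,0,0],"grip": 1.0},
    {"translation": [0,0.06,0],"delta_rot": [0,0,0],"grip": 1.0},
    {"translation": [0,0.06,0],"delta_rot": [0,0,0],"grip": 1.0},
    {"translation": [0,0.06,0],"delta_rot": [0,0,0],"grip": 0.9},
    {"translation": [0,0.06,0],"delta_rot": [0,0,0],"grip": 0.8},
    {"translation": [0,0.06,0],"delta_rot": [0,0,0],"grip": 0.8},
    {"translation": [0,0,0],"delta_rot": [0,0,0],"grip": 0.8},
    {"translation": [0,0,0],"delta_rot": [0,0,0],"grip": 0.8}
  ]
}}

```text
time_s: 53.05
eef_pos: [0.5693, 0.0468, 0.2599]
eef_rot: [[-0.003, 0.188, -0.982], [0.001, -0.982, -0.188], [-1.0, -0.001, 0.002]]
wrist_force: [0.3, 1.4, 0.8]
opening: 0.201
```

```bash
python3 - <<'E'
from h import *
im,K,T=shot("top","top27.png"); im2,_,_=shot("side","side27.png")
p=ray(158.5,189.7,K,T,.046)
cv2.imwrite("pics/c33.png",np.vstack([cv2.resize(im[125:275,20:420],None,fx=1.9,fy=1.9),cv2.resize(im2[70:230,130:290],(760,310))]))
go(.5,.1,.2)
def bar(fn):
    im,K,T=load(fn); g=cv2.cvtColor(im,cv2.COLOR_BGR2GRAY); R=g[182:200,150:185]
    return [int(np.where(r<50)[0].min()+150) if (r<50).any() else None for r in R]
print(bar("top0.png"));print(bar("top27.png"))
E
```

```text
pos [0.5695 0.0479 0.2603] open 0.201 q [-3.9  9.3 84.8  0.  86.  75.1] F [-0.6  0.1  0.2] delta tool [ 0.0605 -0.0643  0.0582] yawerr -0.08
[157, 157, 157, 157, 157, 157, 158, 158, 158, 159, 159, 159, 159, 159, 160, 160, 160, 160]
[157, 157, 157, 157, 158, 169, 169, 168, 168, 168, 168, 168, 168, 168, 168, 168, 168, None]
```

View pics/c33.png

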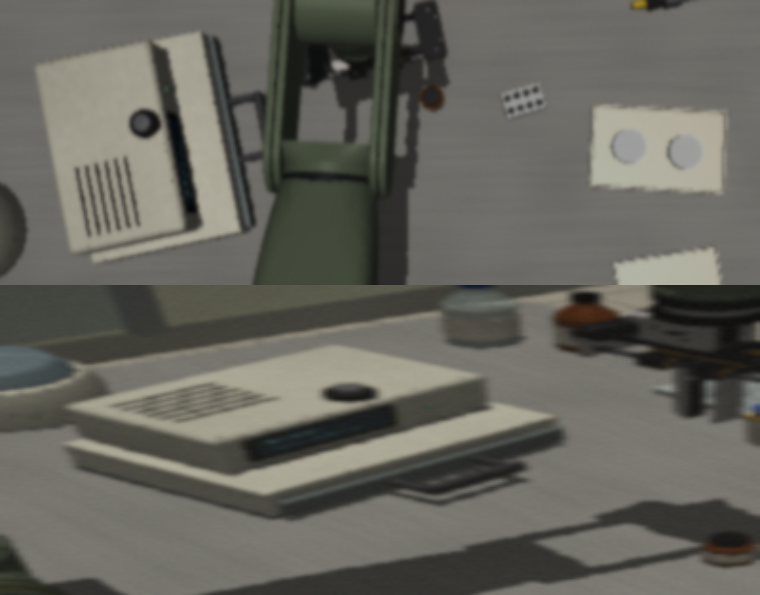

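```bash
python3 -c "
from plant import bot
print(bot.job_done())"
```

```text
the job is handed in; nothing more can be done
None
```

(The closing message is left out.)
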